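# Swing the heavy kiln door square and stop it there

## Robot

A 7-joint arm with a two-finger parallel gripper is mounted at the origin on the work surface. World frame = base frame: x ahead of the robot, y to its left, z up, the work surface at z = 0. Lengths are in mm, angles in rad, forces in N, time in s.
With the tool pointing down it reaches from about 425 to 950 mm from the base axis. Payload 4.7 kg.
Tool frame: the origin (TCP) lies at the very end of the fingers, on their centre line; the grasp point (between the pads) lies 19 mm behind it; z points along the fingers, y is the line along which they close (so a half turn about z gives the same grasp; the last joint's range is limited). The gripper opens to 85 mm and grips with 20 to 120 N. Pads are 22 mm wide; open, the fingers measure 114 mm over their backs; the gripper's body (76 mm by 85 mm) begins 54 mm behind the grasp point. The pads swing forward as they close: fully open they stand 13 mm farther back than shut.
Start: joints at [-0.029, 0.469, -0.049, 1.532, 0.024, 1.141, -0.082], TCP at [675.017, 0.046, 231.335] pointing down, gripper open.
Joint ranges: [-2.59, 2.59], [-0.33, 1.99], [-1.39, 1.29], [0.1, 2.45], [-1.04, 4.18], [0.21, 1.99], [-2.66, 2.66]. Speed limits (rad/s): [2.57, 2.57, 3.14, 3.14, 3.14, 3.14, 3.14].

## Interface

Orientations are given as a unit quaternion [x, y, z, w].
In Python, from station import arm gives the robot as it stands.
- The arm moves only by the tool send_rows, never from a script. Its argument "targets" is a list of rows, each an object of numbers: "fingers": the opening, from -1 (shut) to 1 (fully open); "dx", "dy", "dz": the shift along the world's x, y, z as a fraction of full scale; "ax", "ay", "az": the turn, a rotation vector about the world's x, y, z as a fraction of full scale. In form: [{"fingers": .., "dx": .., "dy": .., "dz": .., "ax": .., "ay": .., "az": ..}, ...]. A call has 1 to 20 rows; each row is the pose to reach, as a shift and turn from the pose commanded when the call began; what a row does not reach only later rows make up. Full scale, the value 1, is 0.25 m for a shift and 1.5 rad for a turn. A row lasts 1/12 s, in which the tool goes at most 41.7 mm and 7.16 degrees, less where a joint would pass 70% of its speed; a pose out of reach is approached as far as the arm can. A call with a number of a shift or a turn outside -1 to 1 is refused whole. A call with a gripper value outside its range is refused whole. The fingers move at their own pace and stop on an object; "force" is the grip in N (left out, the last holds). Time passes only in rows, so rows that repeat a pose let the fingers close. It gives the time, the measured TCP pose, the force, the opening and the grip force at its end, in the units of the state.
- arm.read_state(): the state, without advancing time (a new reading comes with each control period).
- arm.get_image(name): name is "scene" or "side" or "wrist"; returns the picture (384x512x3 uint8, red, green, blue); there is no depth.
- arm.camera_model(name): a dict with "mtx" (3x3 intrinsics, pixels), "rvec" (rotation vector, rad) and "tvec" (3), from world to camera coordinates, as OpenCV has them. Camera axes: x right, y down, z forward; pixel columns grow to the right and rows downward; lengths in mm; the calibration is good to about 2 mm. A picture is of the moment at which its call begins: read the wrist's pose just before it. camera_model takes no time and is no camera call; for the wrist camera it gives the pose at the moment of the call.
- arm.hand_in(): hands the job in; it is judged then, once.
Trained networks look in the newest picture that a camera, given by its name, has taken for a name from the list of things; names that differ only in an ending like _2 or _b are one class to them, and where a whole thing is asked for, a point or a joint stands for the part that bears it (a point fixed in the world has none). Each returns a list of dicts, best first, with "p" (0 to 1); they miss things now and then, are a little off and sometimes report something else, mostly with a low value. They report only what shows in the picture. A call takes as long as a camera call.
- arm.boxes_of(camera, query): "at" ([x, y, z] in mm, in the coordinates of the camera as it stood for that picture, good to about 4 mm: the middle of the surface that is visible of it).
The state is a dict: "time": time; "joint_pos": joint angles; "joint_vel": joint speeds; "joint_torque": joint torques, N m; "position": TCP position; "orientation": TCP orientation; "force": force on the tool from outside, world axes, zero at the start; "moment": the same for the moment, N m; "gripper_width": opening from 0.0 (shut) to 1.0 (fully open); "finger_force": force on a finger pad.
Only numpy, scipy, OpenCV 4.12 (cv2) and the standard library are available. Lean on these libraries where they do the work, as an engineer would, in place of code of your own. Each camera call takes 0.05 s, during which the arm holds its last target. There are 200 camera calls.

## Task

The kiln has cooled and is to be unloaded: swing its heavy, free-running door, which stands ajar, further open until it stands square to the front of the kiln, and bring it to rest there with nothing touching it, so that it stays put by itself for a good three seconds. Push and brake it gently without knocking it, never let it slam shut or swing round into the pots drying beside the kiln, and leave the pots and everything else where they are.

Things in the scene. Friction and masses are not known exactly. Their poses are not given: they have to be found in the camera images.
- kiln: Bench test kiln, fixed to the table, grey sheet-metal case with a blue control column. Origin on the table directly under the hinge axis of the door; z up, +y points into the chamber (away from the open front), -x from the hinge side towards the latch side. The case spans x from -280 to 10 mm and y from 102 to 420 mm (column: x to 115, y to 290 mm) and reaches 305 mm above the table.
- kiln_door (a joint): Door angle about the upright hinge axis, rad: 0 shut, 1.571 square to the kiln's front, stop at 2.6; grows counter-clockwise seen from above. At angle a the door points along (-cos a, -sin a) in the kiln's x, y and its inner face looks along (-sin a, cos a). Nominal mass 12 kg, inertia about the hinge 0.34 kg m2, both within 30 percent; it runs on for many seconds when pushed and let go.
- hinge_top (a point): Point on the hinge axis at the height of the door's top edge, 300 mm above the table, fixed to the kiln, axes as the kiln's. The axis lies in the door's outer (blue) face. Hinge drag 0.006 N m s/rad, dry friction 0.003 N m, no spring and no catch. The steel skin is hard: met faster than some 20 mm/s the door bounces off the hand.
- door_corner (a point): Upper outer corner of the door at its free edge, 270 mm from the hinge axis, in the blue face, 300 mm above the table; moves with the door. The door is a plain steel-cased firebrick block, 270 mm wide, 100 mm thick (too thick to grip), 40 to 300 mm above the table, no handle. It can be pushed from above on either face near its free edge, with the fingertips 30 to 40 mm below the top.
- jar_pot: Dark brown leather-hard jar, 88 mm in diameter, 140 mm high, standing loose with two other pots on an 18 mm plywood ware board, beyond the door's square position on its blue side; origin at the centre of its foot.
- tall_pot: Yellow-slipped waisted pot, 80 mm in diameter, 165 mm high, loose on the ware board; origin at the centre of its foot.
- beaker_pot: Pinkish beaker, 86 mm in diameter, 100 mm high, loose on the ware board; origin at the centre of its foot. A door swung past about 1.75 rad may reach the pots.
- cylinder_pot: Brown and yellow thrown cylinder, 100 mm in diameter, 130 mm high, loose on a banding wheel at the right of the table, 82 mm above the table; origin at the centre of its foot.
- clay_lump: Grey lump of clay, 104 mm in diameter, 58 mm high, loose at the right front; origin at the centre of its underside.
- door_plug (a point): Centre of the raised cream firebrick plug on the door's inner face, which stands out 20 mm beyond the 100 mm thickness; the plug is 180 mm wide (45 mm in from both edges) and from 88 to 247 mm above the table.

How it is judged:
By the outcome, as a careful person would: the job done as asked, in the order asked, and still so for the second after the job is handed in, with the robot touching nothing.
It also fails if it takes over 48 s, if anything falls off the work surface, if the arm or the gripper's body presses on something with over 40 N, if the wrist force passes 120 N, or if a joint passes its speed limit or range.

## Working session

There is one attempt and no reset: what is moved stays moved. The work goes in short steps, Python scripts to look and compute and a tool call to move; the robot and the scene stay as the last step left them, time stands still between calls to the robot, and variables do not carry over. Pictures are saved under pics/ and viewed, at most 10 in all, crops included, and the job is handed in when it is done.

Besides the shell and the picture viewer there is one more tool, called after "Call:" as name([rows], argument=value, ...), one row to a line, values as JSON. send_rows: Moves the arm, as the interface text tells. Its arguments: {"type":"object","properties":{"targets":{"type":"array","items":{"type":"object","properties":{"fingers":{"type":"number"},"dx":{"type":"number","minimum":-1,"maximum":1},"dy":{"type":"number","minimum":-1,"maximum":1},"dz":{"type":"number","minimum":-1,"maximum":1},"ax":{"type":"number","minimum":-1,"maximum":1},"ay":{"type":"number","minimum":-1,"maximum":1},"az":{"type":"number","minimum":-1,"maximum":1}}}},"force":{"type":"number"}},"required":["targets"]}

```bash
mkdir -p pics; ls; cat > h.py <<'E'
import numpy as np, cv2
from station import arm
def cam(n):
    m=arm.camera_model(n); R=cv2.Rodrigues(np.array(m["rvec"],float))[0]
    return np.array(m["mtx"],float),R,np.array(m["tvec"],float).ravel()
def toworld(n,p):
    K,R,t=cam(n); return R.T@(np.array(p)-t)
def pix(n,P):
    K,R,t=cam(n); q=K@(R@np.array(P,float)+t); return q[:2]/q[2]
def ray(n,uv,z):
    K,R,t=cam(n); d=R.T@np.linalg.solve(K,[uv[0],uv[1],1]); c=-R.T@t
    return c+d*(z-c[2])/d[2]
def snap(n,f=None):
    im=arm.get_image(n)
    if f: cv2.imwrite("pics/"+f,cv2.cvtColor(np.asarray(im),cv2.COLOR_RGB2BGR))
    return im
E
python3 - <<'E'
from h import *
np.set_printoptions(precision=1,suppress=True)
for n in ("scene","side"):
    snap(n,n+"0.png")
    K,R,t=cam(n); print(n,-R.T@t, R[2])
    for q in ("kiln","kiln_door","door_corner","hinge_top","door_plug","jar_pot","tall_pot","beaker_pot"):
        for b in arm.boxes_of(n,q)[:2]: print(q,b["p"],toworld(n,b["at"]))
print(arm.read_state())
E
```

```text
pics
scene [ 807.  -536.4 1330.8] [-0.2  0.4 -0.9]
kiln 0.72 [748.2 347.7 304.3]
kiln_door 0.82 [517.2 170.4 157.2]
door_corner 0.97 [514.3 172.2 168. ]
door_corner 0.36 [ 535.5 -481.1  209.9]
hinge_top 0.65 [745.4 346.2 305.9]
hinge_top 0.48 [ 646.3 -123.   143.4]
door_plug 0.93 [515.5 170.  163. ]
jar_pot 0.86 [ 641.4 -122.   142. ]
tall_pot 0.82 [ 573.  -184.7  180.3]
beaker_pot 0.74 [718.9 -44.9 116.5]
side [ 730.6  372.7 1565.8] [-0.1 -0.3 -1. ]
kiln 0.77 [695.6 359.3 302.5]
kiln_door 0.6 [564.4 235.5 297.6]
door_corner 0.81 [560.1 235.1 296.1]
door_plug 0.68 [561.9 236.2 297.8]
beaker_pot 0.85 [718.1 -13.7 121.6]
{'time': 0.9, 'joint_pos': array([-0. ,  0.5, -0. ,  1.5,  0. ,  1.1, -0.1]), 'joint_vel': array([-0.,  0.,  0., -0., -0.,  0.,  0.]), 'joint_torque': array([  0. , -51. ,  -0. , -23.8,   0. ,   0. ,   0. ]), 'position': array([675. ,   0.1, 231.3]), 'orientation': array([0.7, 0.7, 0. , 0. ]), 'force': array([-0.4,  0.2, -0.7]), 'moment': array([-0.,  0., -0.]), 'finger_force': 0.0, 'gripper_width': 0.9999527143006418}
```

```bash
python3 -c "
import cv2,numpy as np
a=cv2.imread('pics/scene0.png');b=cv2.imread('pics/side0.png')
cv2.imwrite('pics/a.png',cv2.resize(a,(800,600)));cv2.imwrite('pics/b.png',cv2.resize(b,(800,600)))"
```

```text
(no output)
```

View pics/a.png

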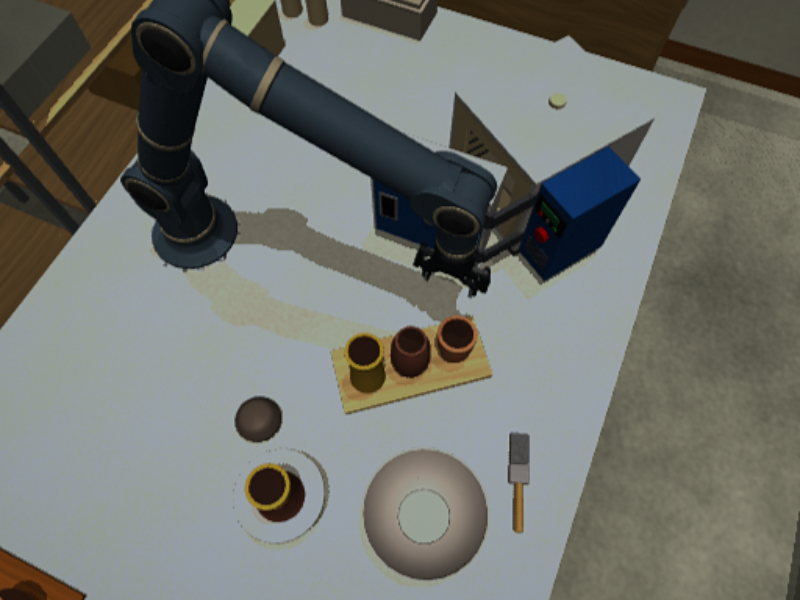

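View pics/b.png

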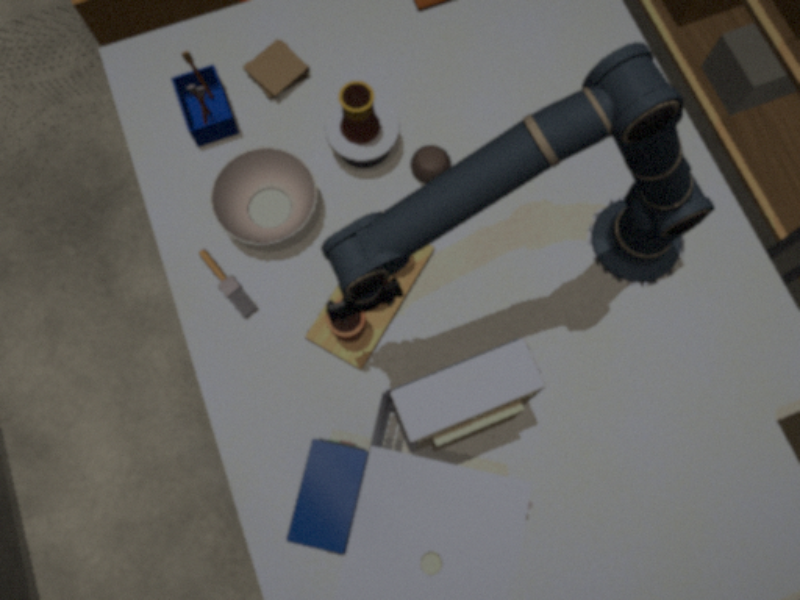

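The scene view shows the three pots on the board at (365,360), (410,350), (455,338), and the arm covers the door. The side view shows the whole door top: hinge end near (390,392), free blue corner near (525,342), inner free corner near (543,385), and the plug on the lower side. I'll measure these corners next.

```bash
python3 - <<'E'
from h import *
im=cv2.imread("pics/side0.png")
c=im[200:384,180:364]; cv2.imwrite("pics/c.png",cv2.resize(c,(736,736),interpolation=cv2.INTER_CUBIC)[:600])
s=.64
P=lambda u,v,z: ray("side",(u*s,v*s),z).round(1)
for nm,u,v,z in [("hingeblue",390,392,300),("corner",525,342,300),("innerfree",543,385,300),("innerhinge",410,445,300),("casefront hinge",370,448,305),("case front latch",529,489,305),("col",310,438,305),("col2",367,448,305),("col3",345,553,305),("col4",288,541,305)]: print(nm,P(u,v,z))
E
```

```text
hingeblue [690.1 178.7 300. ]
corner [422.6 181.9 300. ]
innerfree [424.6 267.4 300. ]
innerhinge [690.3 280.1 300. ]
casefront hinge [758.5 259.7 305. ]
case front latch [523.8 425.4 305. ]
col [852.1 204.9 305. ]
col2 [763.4 257.8 305. ]
col3 [858.4 408.4 305. ]
col4 [942.8 355.2 305. ]
```

View pics/c.png

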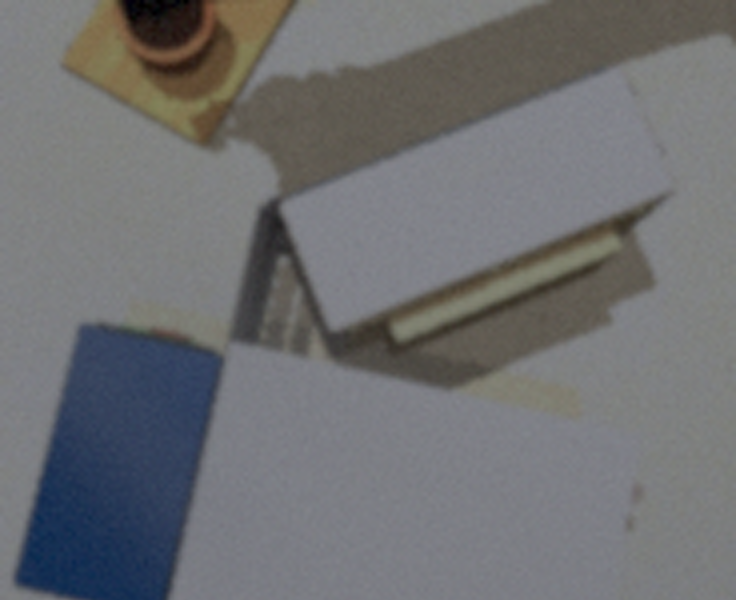

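```bash
cat > fit.py <<'E'
from h import *
from scipy.optimize import least_squares
px=lambda u,v:(180+u/4,200+v/4)
obs=[("d",0,0,300,px(280,202)),("d",270,0,300,px(622,70)),("d",270,100,300,px(672,188)),("d",0,100,300,px(335,337)),
 ("k",10,102,305,px(226,347))]
def world(p,o):
    x,y,th,a=p; f,u,v,z,_=o
    if f=="d": k=np.array([-np.cos(a)*u-np.sin(a)*v,-np.sin(a)*u+np.cos(a)*v])
    else: k=np.array([u,v])
    c,s=np.cos(th),np.sin(th)
    return [x+c*k[0]-s*k[1],y+s*k[0]+c*k[1],z]
if __name__=="__main__":
    r=least_squares(lambda p:np.concatenate([pix("side",world(p,o))-o[4] for o in obs]),[692,180,-.61,.61])
    print(r.x.round(3),r.fun.round(1))
    print([(n,((pix("side",world(r.x,("k",)+n+(0,)))-[180,200])*4).round()) for n in [(115,102,305),(115,290,305),(10,290,305),(-280,102,305)]])
E
python3 fit.py
```

```text
[ 6.91680e+02  1.79756e+02 -6.05000e-01  6.29000e-01] [-0.8  0.9 -0.4 -1.4  2.   0.7 -1.1  0.3  0.3 -0.7]
[((115, 102, 305), array([ 81., 308.])), ((115, 290, 305), array([  4., 586.])), ((10, 290, 305), array([156., 626.])), ((-280, 102, 305), array([639., 446.]))]
```

```bash
cat > edge.py <<'E'
from h import *
from fit import world
from scipy.optimize import minimize, least_squares
from scipy.ndimage import map_coordinates
KILN=[((-280,102,305),(10,102,305)),((10,102,305),(115,102,305)),((115,102,305),(115,290,305)),((10,102,305),(10,290,305)),((115,290,305),(10,290,305))]
DOOR=[((0,0,300),(270,0,300)),((270,0,300),(270,100,300)),((270,100,300),(0,100,300)),((0,100,300),(0,0,300))]
def score(n,im,p,edges,f,blur=1.0,pts=False):
    """mean abs normal gradient along projected edges"""
    g=cv2.GaussianBlur(np.asarray(im).astype(np.float32),(0,0),blur).transpose(2,0,1)
    tot=[]
    for A,B in edges:
        a=pix(n,world(p,(f,)+A+(0,))); b=pix(n,world(p,(f,)+B+(0,)))
        t=np.linspace(.06,.94,60)[:,None]; q=a+(b-a)*t; d=(b-a)/np.linalg.norm(b-a); nn=np.array([-d[1],d[0]])
        v=[[map_coordinates(c,[(q+s*nn)[:,1],(q+s*nn)[:,0]],order=1,mode='nearest') for c in g] for s in (-1,1)]
        D=np.array(v[1])-np.array(v[0]); tot.append(np.median(np.minimum(np.abs(D).sum(0),60)))
    return np.mean(tot)
def angle(n,im,p,lo,hi,step=.005,edges=DOOR):
    A=np.arange(lo,hi,step); S=np.array([score(n,im,[*p[:3],a],edges,"d") for a in A])
    i=S.argmax(); return A[i],S[i],S.mean()
E
python3 - <<'E'
from edge import *
im=cv2.imread("pics/side0.png")
best=None
f=lambda p:-(score("side",im,p,KILN[1:4]+KILN[:1],"k")+score("side",im,p,DOOR,"d"))
for b in (3,1.5,1):
  pass
p=np.array([692,180,-.62,.63])
for th in (-.65,-.62,-.59,-.56):
  for a in (.57,.6,.63,.66):
    r=minimize(f,[692,180,th,a],method="Nelder-Mead",options=dict(initial_simplex=np.array([692,180,th,a])+np.vstack([np.zeros(4),np.diag([4,4,.02,.02])])))
    if best is None or r.fun<best.fun: best=r
print(best.x.round(3),best.fun)
p=best.x
for e in KILN: print(score("side",im,p,[e],"k"))
for e in DOOR: print(score("side",im,p,[e],"d"))
print(angle("side",im,p,.3,1.0))
v=cv2.resize(im[180:384,170:374],(600,600))
for es,f_ in((KILN,"k"),(DOOR,"d")):
  for A,B in es:
    a,b=[tuple(((pix("side",world(p,(f_,)+X+(0,)))-[169.5,179.5])*600/204).astype(int).tolist()) for X in(A,B)]
    cv2.line(v,a,b,(0,0,255),1)
cv2.imwrite("pics/d.png",v)
E
```

```text
Traceback (most recent call last):
  File "edge.py", line 12, in score
    a=pix(n,world(p,(f,)+A+(0,))); b=pix(n,world(p,(f,)+B+(0,)))
  File "h.py", line 9, in pix
    K,R,t=cam(n); q=K@(R@np.array(P,float)+t); return q[:2]/q[2]
          ~~~^^^
  File "h.py", line 4, in cam
    m=arm.camera_model(n); R=cv2.Rodrigues(np.array(m["rvec"],float))[0]
ValueError: time passes only in moves, steps and waits
```

Camera models need caching, since repeated calls are limited.

```bash
python3 - <<'E'
s=open('h.py').read()
s=s.replace("def cam(n):","import functools\n@functools.lru_cache\ndef cam(n):")
open('h.py','w').write(s)
E
cat > cal.py <<'E'
from edge import *
im=cv2.imread("pics/side0.png")
best=None
f=lambda p:-(score("side",im,p,KILN[:4],"k")+score("side",im,p,DOOR,"d"))
for th in (-.63,-.59,-.55):
  for a in (.57,.6,.63):
    r=minimize(f,[692,180,th,a],method="Nelder-Mead",options=dict(maxiter=200,initial_simplex=np.array([692,180,th,a])+np.vstack([np.zeros(4),np.diag([4,4,.02,.02])])))
    if best is None or r.fun<best.fun: best=r
p=best.x; print(p.round(3),best.fun)
print([score("side",im,p,[e],"k").round(1) for e in KILN],[score("side",im,p,[e],"d").round(1) for e in DOOR])
print(angle("side",im,p,.3,1.0))
v=cv2.resize(im[180:384,170:374],(600,600))
for es,f_ in((KILN,"k"),(DOOR,"d")):
  for A,B in es:
    a,b=[tuple(((pix("side",world(p,(f_,)+X+(0,)))-[169.5,179.5])*600/204).astype(int).tolist()) for X in(A,B)]
    cv2.line(v,a,b,(0,0,255),1)
cv2.imwrite("pics/d.png",v)
E
time timeout 300 python3 cal.py
```

```text
[ 6.94177e+02  1.74547e+02 -5.63000e-01  5.83000e-01] -107.2349853515625
[np.float32(60.0), np.float32(60.0), np.float32(60.0), np.float32(60.0), np.float32(60.0)] [np.float32(60.0), np.float32(8.9), np.float32(60.0), np.float32(60.0)]
(np.float64(0.5800000000000003), np.float32(46.320744), np.float32(16.782824))
real	0m44.838s
user	0m30.157s
sys	0m15.083s
```

View pics/d.png

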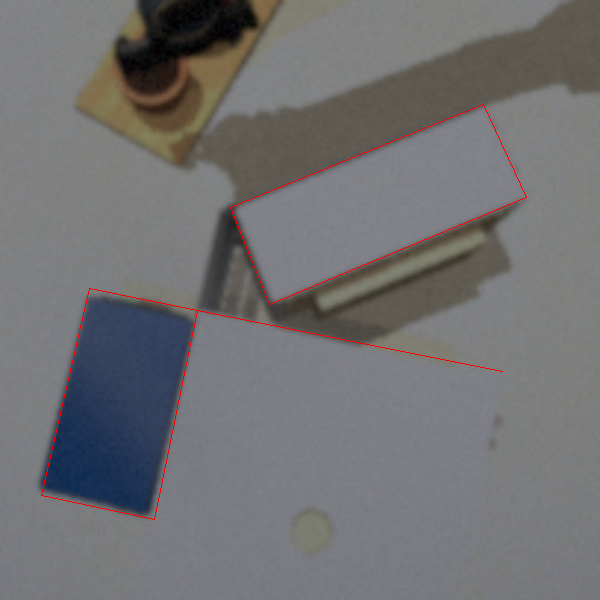

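The overlay matches the door top and case front well, with hinge near (694,175), yaw -0.563 and door angle 0.583. I'll refine this and plan the push path.

```bash
sed -i 's/,60)))/,CLIP)))/; s/^KILN/CLIP=200\nKILN/' edge.py
cat > plan.py <<'E'
from h import *
from fit import world
def hand(p,a,r,gap=0,side=1,half=(14.5,11)):
    x,y,th=p[:3]; c,s=np.cos(th),np.sin(th); R=np.array([[c,-s],[s,c]])
    d=R@[-np.cos(a),-np.sin(a)]; n=R@[-np.sin(a),np.cos(a)]
    h=half[0]*abs(n[0])+half[1]*abs(n[1])
    return np.array([x,y])+r*d+(n*(100+h+gap) if side>0 else -n*(h+gap))
E
python3 - <<'E'
from edge import *; from plan import *
im=cv2.imread("pics/side0.png")
f=lambda p:-(score("side",im,p,KILN[:1],"k")+score("side",im,p,KILN[3:4],"k")+2*score("side",im,p,DOOR,"d"))
x0=np.array([694.2,174.5,-.563,.583])
r=minimize(f,x0,method="Nelder-Mead",options=dict(maxiter=200,initial_simplex=x0+np.vstack([np.zeros(4),np.diag([2,2,.01,.01])])))
p=r.x; print(p.round(4)); np.save("p.npy",p)
for a in np.arange(p[3],1.65,.1): print(round(a,2),hand(p,a,225).round(0),hand(p,a,225,side=-1).round(0),np.hypot(*hand(p,a,225)).round())
print(hand(p,p[3],225,25))
E
```

```text
[ 6.904198e+02  1.751532e+02 -5.901000e-01  6.078000e-01]
0.61 [463. 282.] [466. 160.] 543.0
0.71 [454. 261.] [468. 136.] 523.0
0.81 [446. 238.] [474. 113.] 506.0
0.91 [441. 214.] [481.  91.] 490.0
1.01 [438. 190.] [491.  69.] 477.0
1.11 [437. 165.] [503.  49.] 467.0
1.21 [439. 141.] [517.  31.] 461.0
1.31 [443. 116.] [533.  14.] 458.0
1.41 [450.  92.] [550.  -1.] 460.0
1.51 [460.  68.] [568. -15.] 465.0
1.61 [472.  46.] [588. -26.] 474.0
[463.04779077 307.41142556]
```

Call:
send_rows([
  {"fingers":-1,"dz":0.12},
  {"fingers":-1,"dz":0.26},
  {"fingers":-1,"dz":0.4},
  {"fingers":-1,"dz":0.5,"dx":-0.05,"dy":0.07},
  {"fingers":-1,"dz":0.52,"dx":-0.12,"dy":0.19},
  {"fingers":-1,"dz":0.52,"dx":-0.2,"dy":0.32},
  {"fingers":-1,"dz":0.52,"dx":-0.28,"dy":0.45},
  {"fingers":-1,"dz":0.52,"dx":-0.36,"dy":0.58},
  {"fingers":-1,"dz":0.52,"dx":-0.44,"dy":0.71},
  {"fingers":-1,"dz":0.52,"dx":-0.52,"dy":0.84},
  {"fingers":-1,"dz":0.52,"dx":-0.6,"dy":0.97},
])

```text
schema error: expected keys fingers, dx, dy, dz, ax, ay, az
```

Call:
send_rows([
  {"fingers":-1,"dx":-0.08,"dy":0.11},
  {"fingers":-1,"dx":-0.16,"dy":0.22},
  {"fingers":-1,"dx":-0.23,"dy":0.3},
  {"fingers":-1,"dx":-0.25,"dy":0.33,"dz":-0.08},
  {"fingers":-1,"dx":-0.25,"dy":0.33,"dz":-0.2},
  {"fingers":-1,"dx":-0.25,"dy":0.33,"dz":-0.32},
  {"fingers":-1,"dx":-0.25,"dy":0.33,"dz":-0.39},
  {"fingers":-1,"dx":-0.25,"dy":0.33,"dz":-0.39},
  {"fingers":-1,"dx":-0.25,"dy":0.33,"dz":-0.39},
])

```text
schema error: expected keys fingers, dx, dy, dz, ax, ay, az
```

```bash
python3 - <<'E'
from edge import *
s=arm.read_state(); print(s["time"],s["position"].round(1),s["force"].round(2))
ims={n:cv2.cvtColor(np.asarray(snap(n,n+"1.png")),cv2.COLOR_RGB2BGR) for n in("scene","side")}
p0=np.load("p.npy")
for th in(-.563,-.59):
  for n in ims: print(th,n,angle(n,ims[n],[p0[0],p0[1],th],.45,.75))
# joint scan of yaw using case front edge only
for n in ims: print(n,[(round(th,3),round(float(score(n,ims[n],[692,175,th,.6],KILN[:1],"k")),1)) for th in np.arange(-.62,-.54,.008)])
v=np.hstack([cv2.resize(ims["scene"][60:260,200:400],(400,400)),cv2.resize(ims["side"][184:384,170:370],(400,400))]); cv2.imwrite("pics/e.png",v)
E
```

```text
0.9 [6.750e+02 1.000e-01 2.313e+02] [-0.44  0.18 -0.69]
-0.563 scene (np.float64(0.6000000000000001), np.float32(60.507126), np.float32(45.42543))
-0.563 side (np.float64(0.5800000000000001), np.float32(69.22606), np.float32(32.569458))
-0.59 scene (np.float64(0.6250000000000002), np.float32(61.12943), np.float32(41.73784))
-0.59 side (np.float64(0.6050000000000002), np.float32(69.069176), np.float32(34.648438))
scene [(np.float64(-0.62), 106.4), (np.float64(-0.612), 136.1), (np.float64(-0.604), 164.8), (np.float64(-0.596), 189.6), (np.float64(-0.588), 200.0), (np.float64(-0.58), 200.0), (np.float64(-0.572), 200.0), (np.float64(-0.564), 199.2), (np.float64(-0.556), 182.1), (np.float64(-0.548), 153.0)]
side [(np.float64(-0.62), 31.6), (np.float64(-0.612), 41.9), (np.float64(-0.604), 45.0), (np.float64(-0.596), 49.7), (np.float64(-0.588), 54.3), (np.float64(-0.58), 55.6), (np.float64(-0.572), 55.1), (np.float64(-0.564), 53.9), (np.float64(-0.556), 55.8), (np.float64(-0.548), 46.4)]
```

View pics/e.png

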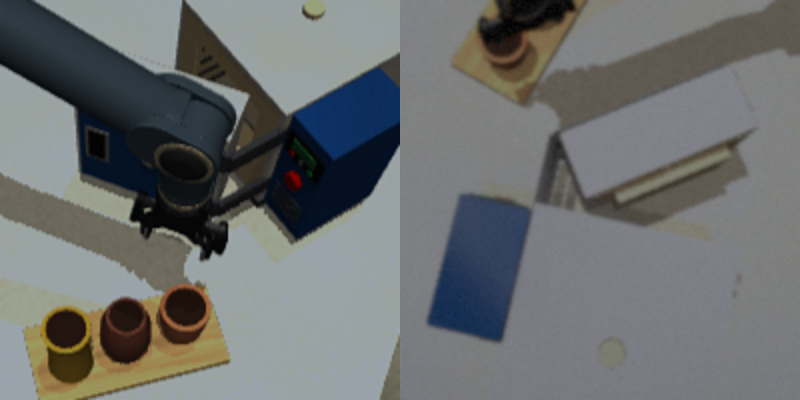

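The moves were refused because every key is required. Both views put the yaw near -0.576. Resending with all keys.

Call:
send_rows([
  {"fingers":-1,"dx":0,"dy":0,"dz":0.12,"ax":0,"ay":0,"az":0},
  {"fingers":-1,"dx":0,"dy":0,"dz":0.26,"ax":0,"ay":0,"az":0},
  {"fingers":-1,"dx":0,"dy":0,"dz":0.4,"ax":0,"ay":0,"az":0},
  {"fingers":-1,"dx":-0.05,"dy":0.07,"dz":0.5,"ax":0,"ay":0,"az":0},
  {"fingers":-1,"dx":-0.12,"dy":0.19,"dz":0.52,"ax":0,"ay":0,"az":0},
  {"fingers":-1,"dx":-0.2,"dy":0.32,"dz":0.52,"ax":0,"ay":0,"az":0},
  {"fingers":-1,"dx":-0.28,"dy":0.45,"dz":0.52,"ax":0,"ay":0,"az":0},
  {"fingers":-1,"dx":-0.36,"dy":0.58,"dz":0.52,"ax":0,"ay":0,"az":0},
  {"fingers":-1,"dx":-0.44,"dy":0.71,"dz":0.52,"ax":0,"ay":0,"az":0},
  {"fingers":-1,"dx":-0.52,"dy":0.84,"dz":0.52,"ax":0,"ay":0,"az":0},
  {"fingers":-1,"dx":-0.6,"dy":0.97,"dz":0.52,"ax":0,"ay":0,"az":0},
])

```text
time: 1.92
position: [523.8, 243.9, 361.7]
orientation: [0.707, 0.707, 0.0, 0.0]
force: [0.3, 0.2, -0.2]
gripper_width: 0.0
finger_force: 0.0
```

Call:
send_rows([
  {"fingers":-1,"dx":-0.08,"dy":0.11,"dz":0,"ax":0,"ay":0,"az":0},
  {"fingers":-1,"dx":-0.16,"dy":0.22,"dz":0,"ax":0,"ay":0,"az":0},
  {"fingers":-1,"dx":-0.23,"dy":0.3,"dz":0,"ax":0,"ay":0,"az":0},
  {"fingers":-1,"dx":-0.25,"dy":0.33,"dz":-0.08,"ax":0,"ay":0,"az":0},
  {"fingers":-1,"dx":-0.25,"dy":0.33,"dz":-0.2,"ax":0,"ay":0,"az":0},
  {"fingers":-1,"dx":-0.25,"dy":0.33,"dz":-0.32,"ax":0,"ay":0,"az":0},
  {"fingers":-1,"dx":-0.25,"dy":0.3,"dz":-0.38,"ax":0,"ay":0,"az":0},
  {"fingers":-1,"dx":-0.25,"dy":0.25,"dz":-0.38,"ax":0,"ay":0,"az":0},
  {"fingers":-1,"dx":-0.25,"dy":0.22,"dz":-0.38,"ax":0,"ay":0,"az":0},
])

```text
time: 2.67
position: [462.6, 295.8, 266.0]
orientation: [0.707, 0.707, -0.001, 0.0]
force: [0.5, -0.7, 0.3]
gripper_width: -0.005
finger_force: 0.0
```

```bash
python3 - <<'E'
from edge import *; from plan import *
s=arm.read_state(); print(s["time"],s["position"].round(1),s["force"].round(2),s["joint_pos"].round(2))
ims={n:cv2.cvtColor(np.asarray(snap(n,n+"2.png")),cv2.COLOR_RGB2BGR) for n in("scene","side")}
p=[692,175,-.576]
for n in ims: print(n,angle(n,ims[n],p,.45,.75))
np.save("p.npy",p)
for a in np.arange(.595,1.7,.05): print(round(a,3),hand(p,a,225).round(1))
v=np.hstack([cv2.resize(ims["scene"][60:260,200:400],(400,400)),cv2.resize(ims["side"][184:384,170:370],(400,400))]); cv2.imwrite("pics/f.png",v)
E
```

```text
2.6667 [462.6 295.8 266. ] [ 0.46 -0.74  0.31] [-0.46  0.25 -0.23  1.78  0.06  1.12 -0.71]
scene (np.float64(0.6100000000000001), np.float32(145.67166), np.float32(68.162285))
side (np.float64(0.6050000000000002), np.float32(54.107876), np.float32(31.258001))
0.595 [464.9 282. ]
0.645 [459.8 271.2]
0.695 [455.2 260.1]
0.745 [451.2 248.8]
0.795 [447.6 237.3]
0.845 [444.7 225.5]
0.895 [442.3 213.6]
0.945 [440.5 201.6]
0.995 [439.3 189.4]
1.045 [438.7 177.1]
1.095 [438.7 164.8]
1.145 [439.4 152.4]
1.195 [440.6 140. ]
1.245 [442.6 127.7]
1.295 [445.1 115.5]
1.345 [448.3 103.3]
1.395 [452.1  91.3]
1.445 [456.5  79.5]
1.495 [461.5  67.8]
1.545 [467.2  56.4]
1.595 [473.5  45.3]
1.645 [480.3  34.5]
1.695 [487.7  24. ]
```

View pics/f.png

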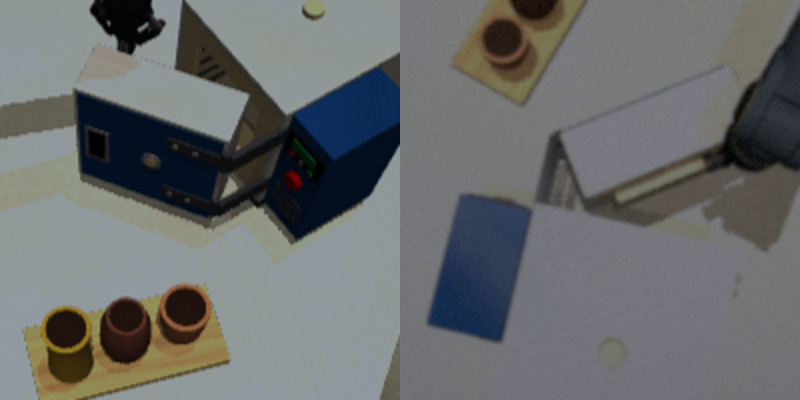

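The scene view now shows the whole door clear, and the fingers sit inside near its free edge. I'll refine the pose jointly from both pictures.

```bash
python3 - <<'E'
from edge import *
S=[("scene",cv2.imread("pics/scene2.png")),("side",cv2.imread("pics/side2.png"))]
E1=[((-280,102,305),(10,102,305))]
D3=[DOOR[0],DOOR[3]]
def f(p): return -sum(score(n,i,p,E1,"k")+score(n,i,p,[KILN[3]],"k")+2*score(n,i,p,DOOR if n=="scene" else D3,"d") for n,i in S)
for x0 in ([692,175,-.576,.605],[690,177,-.59,.62],[693,174,-.56,.59]):
    x0=np.array(x0); r=minimize(f,x0,method="Nelder-Mead",options=dict(maxiter=150,initial_simplex=x0+np.vstack([np.zeros(4),np.diag([2,2,.012,.012])])))
    print(r.x.round(3),r.fun)
for n,i in S: print(n,[(round(t,3),round(float(score(n,i,[692,175.5,t],[((-280,102,305),(-20,102,305))],"k"))))for t in np.arange(-.62,-.53,.008)])
E
```

```text
[ 6.92161e+02  1.73192e+02 -5.84000e-01  6.19000e-01] -942.07421875
[ 6.92164e+02  1.73194e+02 -5.84000e-01  6.19000e-01] -942.0885620117188
[ 6.92102e+02  1.73639e+02 -5.86000e-01  6.21000e-01] -941.7918701171875Traceback (most recent call last):
  File "<stdin>", line 9, in <module>
  File "edge.py", line 13, in score
    a=pix(n,world(p,(f,)+A+(0,))); b=pix(n,world(p,(f,)+B+(0,)))
            ~~~~~^^^^^^^^^^^^^^^
  File "fit.py", line 7, in world
    x,y,th,a=p; f,u,v,z,_=o
    ^^^^^^^^
ValueError: not enough values to unpack (expected 4, got 3)
```

```bash
cat > rows.py <<'E'
from plan import *
import sys
# usage: rows(psi0, v0, v1, n): hand angle profile with linear speed
def rows(psi,vs,ref,r=225,side=1,p=(692.1,173.5,-.584)):
    for v in vs:
        psi+=v/12; h=(hand(p,psi,r,side=side)-ref)/250
        print("%.3f: dx %.3f dy %.3f"%(psi,*h))
    return hand(p,psi,r,side=side)
E
python3 - <<'E'
from rows import *
s=arm.read_state(); P=s["position"]; print(P.round(1))
p=(692.1,173.5,-.584)
print(hand(p,.619,225).round(1),hand(p,.56,225).round(1),hand(p,.555,225).round(1))
e=rows(.56,[.045]*8+[.025]*12,P[:2]); print(e)
E
```

```text
[463.9 295.9 268.1]
[463.3 277.1] [469.8 290.2] [470.4 291.4]
0.564: dx 0.022 dy -0.026
0.568: dx 0.020 dy -0.030
0.571: dx 0.018 dy -0.034
0.575: dx 0.017 dy -0.037
0.579: dx 0.015 dy -0.041
0.583: dx 0.013 dy -0.044
0.586: dx 0.012 dy -0.048
0.590: dx 0.010 dy -0.051
0.592: dx 0.009 dy -0.053
0.594: dx 0.008 dy -0.054
0.596: dx 0.007 dy -0.056
0.598: dx 0.006 dy -0.058
0.600: dx 0.005 dy -0.060
0.603: dx 0.005 dy -0.061
0.605: dx 0.004 dy -0.063
0.607: dx 0.003 dy -0.065
0.609: dx 0.002 dy -0.067
0.611: dx 0.001 dy -0.068
0.613: dx 0.000 dy -0.070
0.615: dx -0.001 dy -0.072
[463.75388872 277.91671542]
```

Call:
send_rows([
  {"fingers":-1,"dx":0,"dy":-0.008,"dz":0,"ax":0,"ay":0,"az":0},
  {"fingers":-1,"dx":0,"dy":-0.016,"dz":0,"ax":0,"ay":0,"az":0},
  {"fingers":-1,"dx":0,"dy":-0.024,"dz":0,"ax":0,"ay":0,"az":0},
  {"fingers":-1,"dx":0,"dy":-0.031,"dz":0,"ax":0,"ay":0,"az":0},
  {"fingers":-1,"dx":0,"dy":-0.037,"dz":0,"ax":0,"ay":0,"az":0},
  {"fingers":-1,"dx":0,"dy":-0.042,"dz":0,"ax":0,"ay":0,"az":0},
  {"fingers":-1,"dx":0,"dy":-0.046,"dz":0,"ax":0,"ay":0,"az":0},
  {"fingers":-1,"dx":0,"dy":-0.049,"dz":0,"ax":0,"ay":0,"az":0},
  {"fingers":-1,"dx":0,"dy":-0.051,"dz":0,"ax":0,"ay":0,"az":0},
  {"fingers":-1,"dx":0,"dy":-0.053,"dz":0,"ax":0,"ay":0,"az":0},
  {"fingers":-1,"dx":0,"dy":-0.055,"dz":0,"ax":0,"ay":0,"az":0},
  {"fingers":-1,"dx":0,"dy":-0.057,"dz":0,"ax":0,"ay":0,"az":0},
  {"fingers":-1,"dx":0,"dy":-0.059,"dz":0,"ax":0,"ay":0,"az":0},
  {"fingers":-1,"dx":0,"dy":-0.061,"dz":0,"ax":0,"ay":0,"az":0},
  {"fingers":-1,"dx":0,"dy":-0.063,"dz":0,"ax":0,"ay":0,"az":0},
  {"fingers":-1,"dx":0,"dy":-0.065,"dz":0,"ax":0,"ay":0,"az":0},
  {"fingers":-1,"dx":0,"dy":-0.067,"dz":0,"ax":0,"ay":0,"az":0},
  {"fingers":-1,"dx":0,"dy":-0.069,"dz":0,"ax":0,"ay":0,"az":0},
  {"fingers":-1,"dx":0,"dy":-0.071,"dz":0,"ax":0,"ay":0,"az":0},
  {"fingers":-1,"dx":0,"dy":-0.073,"dz":0,"ax":0,"ay":0,"az":0},
])

```text
time: 4.43
position: [462.6, 279.1, 266.3]
orientation: [0.707, 0.707, -0.0, 0.0]
force: [0.3, -0.6, -0.2]
gripper_width: 0.0
finger_force: 0.0
```

```bash
cat > look.py <<'E'
from edge import *; from plan import *
P=(692.1,173.5,-.584)
def look(lo,hi,n="scene"):
    s=arm.read_state(); im=cv2.cvtColor(np.asarray(snap(n,"last_%s.png"%n)),cv2.COLOR_RGB2BGR)
    a,sc,m=angle(n,im,P,lo,hi,.002)
    # hand angle equivalent: psi with hand touching at its present radius
    A=np.linspace(.3,2,1701); pos=s["position"]
    th=P[2]; c,sn=np.cos(th),np.sin(th); k=np.array([[c,sn],[-sn,c]])@(pos[:2]-P[:2])
    def gap(a):
        d=np.array([-np.cos(a),-np.sin(a)]); n_=np.array([-np.sin(a),np.cos(a)])
        nw=np.array([[c,-sn],[sn,c]])@n_; h=14.5*abs(nw[0])+11*abs(nw[1]); return k@n_-100-h, k@d, -(k@n_)-h
    g=gap(a)
    print("t %.2f pos %s F %s door %.3f (%.0f/%.0f) gap_in %.1f r %.0f gap_blue %.1f"%(s["time"],pos.round(1),s["force"].round(1),a,sc,m,*g))
    return s,a
E
python3 -c "
from look import *
look(.5,.8)"
```

```text
t 4.43 pos [462.6 279.1 266.3] F [ 0.3 -0.6 -0.2] door 0.624 (150/71) gap_in 3.1 r 225 gap_blue -126.3
```

```bash
python3 - <<'E'
from rows import *
ref=np.array([462.5,279.2]); p=(692.1,173.5,-.584)
print(hand(p,.610,225))
e=rows(.610,[.03]*10+list(np.linspace(.033,.065,10)),ref); print(e)
E
```

```text
[464.28066772 278.98625678]
0.612: dx 0.006 dy -0.003
0.615: dx 0.005 dy -0.005
0.617: dx 0.004 dy -0.007
0.620: dx 0.003 dy -0.009
0.622: dx 0.002 dy -0.012
0.625: dx 0.001 dy -0.014
0.627: dx -0.000 dy -0.016
0.630: dx -0.001 dy -0.018
0.632: dx -0.002 dy -0.020
0.635: dx -0.003 dy -0.022
0.638: dx -0.004 dy -0.025
0.641: dx -0.006 dy -0.027
0.644: dx -0.007 dy -0.030
0.648: dx -0.008 dy -0.033
0.652: dx -0.010 dy -0.037
0.656: dx -0.011 dy -0.041
0.660: dx -0.013 dy -0.045
0.665: dx -0.015 dy -0.049
0.670: dx -0.017 dy -0.053
0.676: dx -0.019 dy -0.058
[457.75121829 264.67676133]
```

Call:
send_rows([
  {"fingers":-1,"dx":0,"dy":-0.003,"dz":0,"ax":0,"ay":0,"az":0},
  {"fingers":-1,"dx":0,"dy":-0.005,"dz":0,"ax":0,"ay":0,"az":0},
  {"fingers":-1,"dx":0,"dy":-0.007,"dz":0,"ax":0,"ay":0,"az":0},
  {"fingers":-1,"dx":0,"dy":-0.009,"dz":0,"ax":0,"ay":0,"az":0},
  {"fingers":-1,"dx":0,"dy":-0.012,"dz":0,"ax":0,"ay":0,"az":0},
  {"fingers":-1,"dx":0,"dy":-0.014,"dz":0,"ax":0,"ay":0,"az":0},
  {"fingers":-1,"dx":0,"dy":-0.016,"dz":0,"ax":0,"ay":0,"az":0},
  {"fingers":-1,"dx":-0.001,"dy":-0.018,"dz":0,"ax":0,"ay":0,"az":0},
  {"fingers":-1,"dx":-0.002,"dy":-0.02,"dz":0,"ax":0,"ay":0,"az":0},
  {"fingers":-1,"dx":-0.003,"dy":-0.022,"dz":0,"ax":0,"ay":0,"az":0},
  {"fingers":-1,"dx":-0.004,"dy":-0.025,"dz":0,"ax":0,"ay":0,"az":0},
  {"fingers":-1,"dx":-0.006,"dy":-0.027,"dz":0,"ax":0,"ay":0,"az":0},
  {"fingers":-1,"dx":-0.007,"dy":-0.03,"dz":0,"ax":0,"ay":0,"az":0},
  {"fingers":-1,"dx":-0.008,"dy":-0.033,"dz":0,"ax":0,"ay":0,"az":0},
  {"fingers":-1,"dx":-0.01,"dy":-0.037,"dz":0,"ax":0,"ay":0,"az":0},
  {"fingers":-1,"dx":-0.011,"dy":-0.041,"dz":0,"ax":0,"ay":0,"az":0},
  {"fingers":-1,"dx":-0.013,"dy":-0.045,"dz":0,"ax":0,"ay":0,"az":0},
  {"fingers":-1,"dx":-0.015,"dy":-0.049,"dz":0,"ax":0,"ay":0,"az":0},
  {"fingers":-1,"dx":-0.017,"dy":-0.053,"dz":0,"ax":0,"ay":0,"az":0},
  {"fingers":-1,"dx":-0.019,"dy":-0.058,"dz":0,"ax":0,"ay":0,"az":0},
])

```text
time: 6.15
position: [457.7, 264.7, 266.3]
orientation: [0.707, 0.707, -0.0, 0.0]
force: [-1.0, -0.1, -0.3]
gripper_width: -0.003
finger_force: 0.0
```

```bash
python3 -c "
from look import *
look(.5,.9)
from rows import *
ref=np.array([457.75,264.7])
e=rows(.676,list(np.linspace(.07,.11,12))+[.11]*8,ref); print(e)"
```

```text
t 6.15 pos [457.7 264.7 266.3] F [-1.  -0.1 -0.3] door 0.692 (144/55) gap_in 3.4 r 223 gap_blue -128.4
0.682: dx -0.002 dy -0.005
0.688: dx -0.004 dy -0.011
0.694: dx -0.007 dy -0.017
0.701: dx -0.009 dy -0.023
0.708: dx -0.012 dy -0.029
0.716: dx -0.014 dy -0.036
0.723: dx -0.017 dy -0.042
0.731: dx -0.019 dy -0.050
0.739: dx -0.022 dy -0.057
0.748: dx -0.024 dy -0.065
0.757: dx -0.027 dy -0.073
0.766: dx -0.030 dy -0.081
0.775: dx -0.033 dy -0.090
0.784: dx -0.035 dy -0.098
0.794: dx -0.038 dy -0.107
0.803: dx -0.040 dy -0.115
0.812: dx -0.042 dy -0.124
0.821: dx -0.045 dy -0.132
0.830: dx -0.047 dy -0.141
0.839: dx -0.049 dy -0.150
[445.52475649 227.27193374]
```

Call:
send_rows([
  {"fingers":-1,"dx":-0.002,"dy":-0.005,"dz":0,"ax":0,"ay":0,"az":0},
  {"fingers":-1,"dx":-0.004,"dy":-0.011,"dz":0,"ax":0,"ay":0,"az":0},
  {"fingers":-1,"dx":-0.007,"dy":-0.017,"dz":0,"ax":0,"ay":0,"az":0},
  {"fingers":-1,"dx":-0.009,"dy":-0.023,"dz":0,"ax":0,"ay":0,"az":0},
  {"fingers":-1,"dx":-0.012,"dy":-0.029,"dz":0,"ax":0,"ay":0,"az":0},
  {"fingers":-1,"dx":-0.014,"dy":-0.036,"dz":0,"ax":0,"ay":0,"az":0},
  {"fingers":-1,"dx":-0.017,"dy":-0.042,"dz":0,"ax":0,"ay":0,"az":0},
  {"fingers":-1,"dx":-0.019,"dy":-0.05,"dz":0,"ax":0,"ay":0,"az":0},
  {"fingers":-1,"dx":-0.022,"dy":-0.057,"dz":0,"ax":0,"ay":0,"az":0},
  {"fingers":-1,"dx":-0.024,"dy":-0.065,"dz":0,"ax":0,"ay":0,"az":0},
  {"fingers":-1,"dx":-0.027,"dy":-0.073,"dz":0,"ax":0,"ay":0,"az":0},
  {"fingers":-1,"dx":-0.03,"dy":-0.081,"dz":0,"ax":0,"ay":0,"az":0},
  {"fingers":-1,"dx":-0.033,"dy":-0.09,"dz":0,"ax":0,"ay":0,"az":0},
  {"fingers":-1,"dx":-0.035,"dy":-0.098,"dz":0,"ax":0,"ay":0,"az":0},
  {"fingers":-1,"dx":-0.038,"dy":-0.107,"dz":0,"ax":0,"ay":0,"az":0},
  {"fingers":-1,"dx":-0.04,"dy":-0.115,"dz":0,"ax":0,"ay":0,"az":0},
  {"fingers":-1,"dx":-0.042,"dy":-0.124,"dz":0,"ax":0,"ay":0,"az":0},
  {"fingers":-1,"dx":-0.045,"dy":-0.132,"dz":0,"ax":0,"ay":0,"az":0},
  {"fingers":-1,"dx":-0.047,"dy":-0.141,"dz":0,"ax":0,"ay":0,"az":0},
  {"fingers":-1,"dx":-0.049,"dy":-0.15,"dz":0,"ax":0,"ay":0,"az":0},
])

```text
time: 7.87
position: [445.5, 227.1, 266.3]
orientation: [0.707, 0.707, 0.0, 0.0]
force: [-0.4, -0.6, -0.9]
gripper_width: 0.002
finger_force: 0.0
```

```bash
python3 -c "
from look import *
look(.7,1.1)
from rows import *
ref=np.array([445.5,227.2])
e=rows(.839,[.11]*20,ref); print(e)"
```

```text
t 7.87 pos [445.5 227.1 266.3] F [-0.4 -0.6 -0.9] door 0.840 (133/49) gap_in -0.0 r 225 gap_blue -128.6
0.848: dx -0.002 dy -0.008
0.857: dx -0.004 dy -0.017
0.866: dx -0.006 dy -0.025
0.876: dx -0.008 dy -0.034
0.885: dx -0.009 dy -0.043
0.894: dx -0.011 dy -0.052
0.903: dx -0.012 dy -0.060
0.912: dx -0.014 dy -0.069
0.921: dx -0.015 dy -0.078
0.931: dx -0.017 dy -0.087
0.940: dx -0.018 dy -0.096
0.949: dx -0.019 dy -0.105
0.958: dx -0.020 dy -0.114
0.967: dx -0.021 dy -0.122
0.976: dx -0.022 dy -0.131
0.986: dx -0.023 dy -0.140
0.995: dx -0.024 dy -0.149
1.004: dx -0.025 dy -0.158
1.013: dx -0.025 dy -0.167
1.022: dx -0.026 dy -0.176
[439.0889229  183.13993577]
```

Call:
send_rows([
  {"fingers":-1,"dx":-0.002,"dy":-0.009,"dz":0,"ax":0,"ay":0,"az":0},
  {"fingers":-1,"dx":-0.004,"dy":-0.018,"dz":0,"ax":0,"ay":0,"az":0},
  {"fingers":-1,"dx":-0.006,"dy":-0.027,"dz":0,"ax":0,"ay":0,"az":0},
  {"fingers":-1,"dx":-0.008,"dy":-0.036,"dz":0,"ax":0,"ay":0,"az":0},
  {"fingers":-1,"dx":-0.009,"dy":-0.045,"dz":0,"ax":0,"ay":0,"az":0},
  {"fingers":-1,"dx":-0.011,"dy":-0.054,"dz":0,"ax":0,"ay":0,"az":0},
  {"fingers":-1,"dx":-0.012,"dy":-0.062,"dz":0,"ax":0,"ay":0,"az":0},
  {"fingers":-1,"dx":-0.014,"dy":-0.071,"dz":0,"ax":0,"ay":0,"az":0},
  {"fingers":-1,"dx":-0.015,"dy":-0.08,"dz":0,"ax":0,"ay":0,"az":0},
  {"fingers":-1,"dx":-0.017,"dy":-0.089,"dz":0,"ax":0,"ay":0,"az":0},
  {"fingers":-1,"dx":-0.018,"dy":-0.097,"dz":0,"ax":0,"ay":0,"az":0},
  {"fingers":-1,"dx":-0.019,"dy":-0.104,"dz":0,"ax":0,"ay":0,"az":0},
  {"fingers":-1,"dx":-0.02,"dy":-0.11,"dz":0,"ax":0,"ay":0,"az":0},
  {"fingers":-1,"dx":-0.021,"dy":-0.115,"dz":0,"ax":0,"ay":0,"az":0},
  {"fingers":-1,"dx":-0.021,"dy":-0.118,"dz":0,"ax":0,"ay":0,"az":0},
  {"fingers":-1,"dx":-0.021,"dy":-0.12,"dz":0,"ax":0,"ay":0,"az":0},
])

```text
time: 9.25
position: [440.3, 197.2, 266.3]
orientation: [0.707, 0.707, 0.0, 0.0]
force: [-0.2, 0.2, -0.5]
gripper_width: 0.002
finger_force: 0.0
```

```bash
python3 -c "
from look import *
look(.8,1.2)"
```

```text
t 9.25 pos [440.3 197.2 266.3] F [-0.2  0.2 -0.5] door 0.980 (119/47) gap_in 3.3 r 223 gap_blue -134.7
```

Call:
send_rows([
  {"fingers":-1,"dx":0,"dy":0.02,"dz":0.02,"ax":0,"ay":0,"az":0},
  {"fingers":-1,"dx":0,"dy":0.03,"dz":0.1,"ax":0,"ay":0,"az":0},
  {"fingers":-1,"dx":0,"dy":0.03,"dz":0.2,"ax":0,"ay":0,"az":0},
  {"fingers":-1,"dx":0,"dy":0.03,"dz":0.3,"ax":0,"ay":0,"az":0},
  {"fingers":-1,"dx":0,"dy":0.03,"dz":0.35,"ax":0,"ay":0,"az":0},
  {"fingers":-1,"dx":0,"dy":0.03,"dz":0.36,"ax":0,"ay":0,"az":0},
  {"fingers":-1,"dx":0,"dy":0.03,"dz":0.36,"ax":0,"ay":0,"az":0},
  {"fingers":-1,"dx":0,"dy":0.03,"dz":0.36,"ax":0,"ay":0,"az":0},
  {"fingers":-1,"dx":0,"dy":0.03,"dz":0.36,"ax":0,"ay":0,"az":0},
  {"fingers":-1,"dx":0,"dy":0.03,"dz":0.36,"ax":0,"ay":0,"az":0},
  {"fingers":-1,"dx":0,"dy":0.03,"dz":0.36,"ax":0,"ay":0,"az":0},
  {"fingers":-1,"dx":0,"dy":0.03,"dz":0.36,"ax":0,"ay":0,"az":0},
])

```text
time: 10.3
position: [440.1, 204.7, 355.7]
orientation: [0.707, 0.707, -0.001, -0.0]
force: [-0.5, -0.8, -0.2]
gripper_width: -0.002
finger_force: 0.0
```

```bash
python3 -c "
from look import *
look(.9,1.3)"
```

```text
t 10.30 pos [440.1 204.7 355.7] F [-0.5 -0.8 -0.2] door 1.078 (116/50) gap_in 30.4 r 207 gap_blue -163.5
```

Call:
send_rows([
  {"fingers":-1,"dx":0,"dy":0,"dz":0,"ax":0,"ay":0,"az":0},
  {"fingers":-1,"dx":0,"dy":0,"dz":0,"ax":0,"ay":0,"az":0},
  {"fingers":-1,"dx":0,"dy":0,"dz":0,"ax":0,"ay":0,"az":0},
  {"fingers":-1,"dx":0,"dy":0,"dz":0,"ax":0,"ay":0,"az":0},
  {"fingers":-1,"dx":0,"dy":0,"dz":0,"ax":0,"ay":0,"az":0},
  {"fingers":-1,"dx":0,"dy":0,"dz":0,"ax":0,"ay":0,"az":0},
  {"fingers":-1,"dx":0,"dy":0,"dz":0,"ax":0,"ay":0,"az":0},
  {"fingers":-1,"dx":0,"dy":0,"dz":0,"ax":0,"ay":0,"az":0},
  {"fingers":-1,"dx":0,"dy":0,"dz":0,"ax":0,"ay":0,"az":0},
  {"fingers":-1,"dx":0,"dy":0,"dz":0,"ax":0,"ay":0,"az":0},
  {"fingers":-1,"dx":0,"dy":0,"dz":0,"ax":0,"ay":0,"az":0},
  {"fingers":-1,"dx":0,"dy":0,"dz":0,"ax":0,"ay":0,"az":0},
  {"fingers":-1,"dx":0,"dy":0,"dz":0,"ax":0,"ay":0,"az":0},
  {"fingers":-1,"dx":0,"dy":0,"dz":0,"ax":0,"ay":0,"az":0},
  {"fingers":-1,"dx":0,"dy":0,"dz":0,"ax":0,"ay":0,"az":0},
  {"fingers":-1,"dx":0,"dy":0,"dz":0,"ax":0,"ay":0,"az":0},
  {"fingers":-1,"dx":0,"dy":0,"dz":0,"ax":0,"ay":0,"az":0},
  {"fingers":-1,"dx":0,"dy":0,"dz":0,"ax":0,"ay":0,"az":0},
])

```text
time: 11.85
position: [440.3, 204.8, 356.3]
orientation: [0.707, 0.707, 0.0, 0.0]
force: [0.2, 0.8, -0.2]
gripper_width: -0.0
finger_force: 0.0
```

```bash
python3 -c "
from look import *
look(1.0,1.5); look(1.0,1.5,'side')"
```

```text
t 11.85 pos [440.3 204.8 356.3] F [ 0.2  0.8 -0.2] door 1.204 (135/48) gap_in 54.4 r 187 gap_blue -189.2
t 11.90 pos [440.3 204.8 356.3] F [0.6 0.1 0.1] door 1.210 (55/22) gap_in 55.5 r 186 gap_blue -190.3
```

Call:
send_rows([
  {"fingers":-1,"dx":0,"dy":-0.04,"dz":0,"ax":0,"ay":0,"az":0},
  {"fingers":-1,"dx":0,"dy":-0.08,"dz":0,"ax":0,"ay":0,"az":0},
  {"fingers":-1,"dx":0,"dy":-0.12,"dz":0,"ax":0,"ay":0,"az":0},
  {"fingers":-1,"dx":0,"dy":-0.16,"dz":0,"ax":0,"ay":0,"az":0},
  {"fingers":-1,"dx":0,"dy":-0.2,"dz":0,"ax":0,"ay":0,"az":0},
  {"fingers":-1,"dx":0,"dy":-0.24,"dz":0,"ax":0,"ay":0,"az":0},
  {"fingers":-1,"dx":0.01,"dy":-0.28,"dz":0,"ax":0,"ay":0,"az":0},
  {"fingers":-1,"dx":0.02,"dy":-0.32,"dz":0,"ax":0,"ay":0,"az":0},
  {"fingers":-1,"dx":0.03,"dy":-0.36,"dz":0,"ax":0,"ay":0,"az":0},
  {"fingers":-1,"dx":0.04,"dy":-0.4,"dz":0,"ax":0,"ay":0,"az":0},
  {"fingers":-1,"dx":0.04,"dy":-0.43,"dz":0,"ax":0,"ay":0,"az":0},
  {"fingers":-1,"dx":0.04,"dy":-0.44,"dz":0,"ax":0,"ay":0,"az":0},
  {"fingers":-1,"dx":0.04,"dy":-0.44,"dz":0,"ax":0,"ay":0,"az":0},
  {"fingers":-1,"dx":0.04,"dy":-0.44,"dz":0,"ax":0,"ay":0,"az":0},
  {"fingers":-1,"dx":0.04,"dy":-0.44,"dz":0,"ax":0,"ay":0,"az":0},
  {"fingers":-1,"dx":0.04,"dy":-0.44,"dz":0,"ax":0,"ay":0,"az":0},
  {"fingers":-1,"dx":0.04,"dy":-0.44,"dz":0,"ax":0,"ay":0,"az":0},
  {"fingers":-1,"dx":0.04,"dy":-0.44,"dz":0,"ax":0,"ay":0,"az":0},
  {"fingers":-1,"dx":0.04,"dy":-0.44,"dz":0,"ax":0,"ay":0,"az":0},
  {"fingers":-1,"dx":0.04,"dy":-0.44,"dz":0,"ax":0,"ay":0,"az":0},
])

```text
time: 13.62
position: [450.3, 94.9, 356.3]
orientation: [0.707, 0.707, 0.0, 0.0]
force: [0.5, 1.0, -0.7]
gripper_width: 0.001
finger_force: 0.0
```

```bash
python3 -c "
from look import *
look(1.1,1.6); look(1.1,1.6,'side')"
```

```text
t 13.62 pos [450.3  94.9 356.3] F [ 0.5  1.  -0.7] door 1.312 (139/48) gap_in -15.6 r 233 gap_blue -120.1
t 13.67 pos [450.3  94.9 356.4] F [ 0.4 -0.7  0.4] door 1.326 (55/23) gap_in -12.4 r 231 gap_blue -123.4
```

Call:
send_rows([
  {"fingers":-1,"dx":-0.02,"dy":0.04,"dz":0,"ax":0,"ay":0,"az":0},
  {"fingers":-1,"dx":-0.02,"dy":0.08,"dz":0,"ax":0,"ay":0,"az":0},
  {"fingers":-1,"dx":-0.02,"dy":0.08,"dz":-0.06,"ax":0,"ay":0,"az":0},
  {"fingers":-1,"dx":-0.02,"dy":0.08,"dz":-0.16,"ax":0,"ay":0,"az":0},
  {"fingers":-1,"dx":-0.02,"dy":0.08,"dz":-0.26,"ax":0,"ay":0,"az":0},
  {"fingers":-1,"dx":-0.02,"dy":0.08,"dz":-0.34,"ax":0,"ay":0,"az":0},
  {"fingers":-1,"dx":-0.02,"dy":0.08,"dz":-0.36,"ax":0,"ay":0,"az":0},
  {"fingers":-1,"dx":-0.02,"dy":0.08,"dz":-0.36,"ax":0,"ay":0,"az":0},
])

```text
time: 14.38
position: [444.3, 115.5, 265.2]
orientation: [0.707, 0.708, -0.001, -0.001]
force: [0.7, -0.2, 0.4]
gripper_width: 0.002
finger_force: 0.0
```

```bash
python3 -c "
from look import *
s,a=look(1.2,1.6); look(1.2,1.6,'side')
p=(692.1,173.5,-.584)
for q in np.arange(1.28,1.6,.02): print(round(q,2),((hand(p,q,225)-[445.3,114.8])/250).round(3))"
```

```text
t 14.38 pos [444.3 115.5 265.2] F [ 0.7 -0.2  0.4] door 1.352 (148/61) gap_in 12.5 r 219 gap_blue -148.4
t 14.43 pos [445.3 115.6 266.6] F [ 0.4 -0.1  1.1] door 1.362 (55/26) gap_in 14.0 r 216 gap_blue -150.0
1.28 [-0.005  0.019]
1.3 [-0.001 -0.   ]
1.32 [ 0.004 -0.02 ]
1.34 [ 0.009 -0.039]
1.36 [ 0.014 -0.059]
1.38 [ 0.02  -0.078]
1.4 [ 0.026 -0.097]
1.42 [ 0.033 -0.116]
1.44 [ 0.04  -0.135]
1.46 [ 0.048 -0.154]
1.48 [ 0.056 -0.173]
1.5 [ 0.064 -0.191]
1.52 [ 0.073 -0.21 ]
1.54 [ 0.082 -0.228]
1.56 [ 0.091 -0.246]
1.58 [ 0.101 -0.264]
1.6 [ 0.111 -0.281]
```

Call:
send_rows([
  {"fingers":-1,"dx":0.001,"dy":-0.007,"dz":0,"ax":0,"ay":0,"az":0},
  {"fingers":-1,"dx":0.003,"dy":-0.015,"dz":0,"ax":0,"ay":0,"az":0},
  {"fingers":-1,"dx":0.005,"dy":-0.022,"dz":0,"ax":0,"ay":0,"az":0},
  {"fingers":-1,"dx":0.007,"dy":-0.029,"dz":0,"ax":0,"ay":0,"az":0},
  {"fingers":-1,"dx":0.009,"dy":-0.037,"dz":0,"ax":0,"ay":0,"az":0},
  {"fingers":-1,"dx":0.011,"dy":-0.044,"dz":0,"ax":0,"ay":0,"az":0},
  {"fingers":-1,"dx":0.012,"dy":-0.052,"dz":0,"ax":0,"ay":0,"az":0},
  {"fingers":-1,"dx":0.014,"dy":-0.059,"dz":0,"ax":0,"ay":0,"az":0},
  {"fingers":-1,"dx":0.015,"dy":-0.064,"dz":0,"ax":0,"ay":0,"az":0},
  {"fingers":-1,"dx":0.017,"dy":-0.069,"dz":0,"ax":0,"ay":0,"az":0},
  {"fingers":-1,"dx":0.018,"dy":-0.073,"dz":0,"ax":0,"ay":0,"az":0},
  {"fingers":-1,"dx":0.02,"dy":-0.078,"dz":0,"ax":0,"ay":0,"az":0},
  {"fingers":-1,"dx":0.021,"dy":-0.083,"dz":0,"ax":0,"ay":0,"az":0},
  {"fingers":-1,"dx":0.023,"dy":-0.087,"dz":0,"ax":0,"ay":0,"az":0},
  {"fingers":-1,"dx":0.024,"dy":-0.09,"dz":0,"ax":0,"ay":0,"az":0},
  {"fingers":-1,"dx":0.025,"dy":-0.094,"dz":0,"ax":0,"ay":0,"az":0},
  {"fingers":-1,"dx":0.026,"dy":-0.097,"dz":0,"ax":0,"ay":0,"az":0},
  {"fingers":-1,"dx":0.027,"dy":-0.101,"dz":0,"ax":0,"ay":0,"az":0},
  {"fingers":-1,"dx":0.028,"dy":-0.104,"dz":0,"ax":0,"ay":0,"az":0},
  {"fingers":-1,"dx":0.029,"dy":-0.107,"dz":0,"ax":0,"ay":0,"az":0},
])

```text
time: 16.15
position: [452.6, 88.0, 266.4]
orientation: [0.707, 0.707, 0.0, 0.0]
force: [0.1, 0.4, 0.9]
gripper_width: 0.0
finger_force: 0.0
```

```bash
python3 -c "
from look import *
s,a=look(1.2,1.6); look(1.2,1.6,'side')
p=(692.1,173.5,-.584)
for q in np.arange(1.4,1.6,.01): print(round(q,2),((hand(p,q,225)-[452.5,88])/250).round(3))"
```

```text
t 16.15 pos [452.6  88.  266.4] F [0.1 0.4 0.9] door 1.422 (149/59) gap_in 2.7 r 224 gap_blue -139.0
t 16.20 pos [452.6  87.8 266.4] F [-1.3  0.4 -0.3] door 1.432 (52/29) gap_in 4.8 r 223 gap_blue -141.1
1.4 [-0.002  0.01 ]
1.41 [0.001 0.001]
1.42 [ 0.004 -0.009]
1.43 [ 0.008 -0.018]
1.44 [ 0.012 -0.028]
1.45 [ 0.015 -0.037]
1.46 [ 0.019 -0.047]
1.47 [ 0.023 -0.056]
1.48 [ 0.027 -0.065]
1.49 [ 0.031 -0.075]
1.5 [ 0.035 -0.084]
1.51 [ 0.04  -0.093]
1.52 [ 0.044 -0.102]
1.53 [ 0.048 -0.111]
1.54 [ 0.053 -0.121]
1.55 [ 0.058 -0.13 ]
1.56 [ 0.063 -0.139]
1.57 [ 0.067 -0.148]
1.58 [ 0.072 -0.156]
1.59 [ 0.078 -0.165]
1.6 [ 0.083 -0.174]
```

Call:
send_rows([
  {"fingers":-1,"dx":0.002,"dy":-0.003,"dz":0,"ax":0,"ay":0,"az":0},
  {"fingers":-1,"dx":0.004,"dy":-0.007,"dz":0,"ax":0,"ay":0,"az":0},
  {"fingers":-1,"dx":0.005,"dy":-0.011,"dz":0,"ax":0,"ay":0,"az":0},
  {"fingers":-1,"dx":0.006,"dy":-0.015,"dz":0,"ax":0,"ay":0,"az":0},
  {"fingers":-1,"dx":0.008,"dy":-0.019,"dz":0,"ax":0,"ay":0,"az":0},
  {"fingers":-1,"dx":0.009,"dy":-0.022,"dz":0,"ax":0,"ay":0,"az":0},
  {"fingers":-1,"dx":0.011,"dy":-0.026,"dz":0,"ax":0,"ay":0,"az":0},
  {"fingers":-1,"dx":0.012,"dy":-0.03,"dz":0,"ax":0,"ay":0,"az":0},
  {"fingers":-1,"dx":0.014,"dy":-0.034,"dz":0,"ax":0,"ay":0,"az":0},
  {"fingers":-1,"dx":0.015,"dy":-0.037,"dz":0,"ax":0,"ay":0,"az":0},
  {"fingers":-1,"dx":0.017,"dy":-0.041,"dz":0,"ax":0,"ay":0,"az":0},
  {"fingers":-1,"dx":0.018,"dy":-0.045,"dz":0,"ax":0,"ay":0,"az":0},
  {"fingers":-1,"dx":0.02,"dy":-0.048,"dz":0,"ax":0,"ay":0,"az":0},
  {"fingers":-1,"dx":0.021,"dy":-0.052,"dz":0,"ax":0,"ay":0,"az":0},
  {"fingers":-1,"dx":0.022,"dy":-0.055,"dz":0,"ax":0,"ay":0,"az":0},
  {"fingers":-1,"dx":0.024,"dy":-0.058,"dz":0,"ax":0,"ay":0,"az":0},
  {"fingers":-1,"dx":0.025,"dy":-0.062,"dz":0,"ax":0,"ay":0,"az":0},
  {"fingers":-1,"dx":0.026,"dy":-0.065,"dz":0,"ax":0,"ay":0,"az":0},
  {"fingers":-1,"dx":0.028,"dy":-0.068,"dz":0,"ax":0,"ay":0,"az":0},
  {"fingers":-1,"dx":0.029,"dy":-0.071,"dz":0,"ax":0,"ay":0,"az":0},
])

```text
time: 17.92
position: [459.8, 70.2, 266.3]
orientation: [0.707, 0.707, 0.0, 0.0]
force: [1.2, -0.4, -0.3]
gripper_width: -0.003
finger_force: 0.0
```

```bash
python3 -c "
from look import *
s,a=look(1.3,1.7); look(1.3,1.7,'side')
p=(692.1,173.5,-.584)
for q in np.arange(1.48,1.56,.01): print(round(q,2),((hand(p,q,225)-[459.7,70.2])/250).round(3))"
```

```text
t 17.92 pos [459.8  70.2 266.3] F [ 1.2 -0.4 -0.3] door 1.488 (143/59) gap_in 0.4 r 225 gap_blue -136.8
t 17.97 pos [459.9  70.  266.3] F [-0.6 -1.2  0.2] door 1.492 (52/30) gap_in 1.2 r 224 gap_blue -137.6
1.48 [-0.002  0.006]
1.49 [ 0.002 -0.003]
1.5 [ 0.006 -0.013]
1.51 [ 0.011 -0.022]
1.52 [ 0.015 -0.031]
1.53 [ 0.02 -0.04]
1.54 [ 0.024 -0.049]
1.55 [ 0.029 -0.058]
1.56 [ 0.034 -0.067]
```

Call:
send_rows([
  {"fingers":-1,"dx":0,"dy":0.01,"dz":0,"ax":0,"ay":0,"az":0},
  {"fingers":-1,"dx":-0.01,"dy":0.02,"dz":0,"ax":0,"ay":0,"az":0},
  {"fingers":-1,"dx":-0.01,"dy":0.03,"dz":0,"ax":0,"ay":0,"az":0},
  {"fingers":-1,"dx":-0.01,"dy":0.03,"dz":0,"ax":0,"ay":0,"az":0},
  {"fingers":-1,"dx":-0.01,"dy":0.03,"dz":0,"ax":0,"ay":0,"az":0},
  {"fingers":-1,"dx":-0.01,"dy":0.03,"dz":0,"ax":0,"ay":0,"az":0},
  {"fingers":-1,"dx":-0.01,"dy":0.03,"dz":0,"ax":0,"ay":0,"az":0},
  {"fingers":-1,"dx":-0.01,"dy":0.03,"dz":0,"ax":0,"ay":0,"az":0},
  {"fingers":-1,"dx":-0.01,"dy":0.03,"dz":0,"ax":0,"ay":0,"az":0},
  {"fingers":-1,"dx":-0.01,"dy":0.03,"dz":0,"ax":0,"ay":0,"az":0},
  {"fingers":-1,"dx":-0.01,"dy":0.03,"dz":0,"ax":0,"ay":0,"az":0},
  {"fingers":-1,"dx":-0.01,"dy":0.03,"dz":0,"ax":0,"ay":0,"az":0},
  {"fingers":-1,"dx":-0.01,"dy":0.03,"dz":0,"ax":0,"ay":0,"az":0},
  {"fingers":-1,"dx":-0.01,"dy":0.03,"dz":0,"ax":0,"ay":0,"az":0},
  {"fingers":-1,"dx":-0.01,"dy":0.03,"dz":0,"ax":0,"ay":0,"az":0},
  {"fingers":-1,"dx":-0.01,"dy":0.03,"dz":0,"ax":0,"ay":0,"az":0},
  {"fingers":-1,"dx":-0.01,"dy":0.03,"dz":0,"ax":0,"ay":0,"az":0},
  {"fingers":-1,"dx":-0.01,"dy":0.03,"dz":0,"ax":0,"ay":0,"az":0},
])

```text
time: 19.52
position: [457.3, 77.8, 266.3]
orientation: [0.707, 0.707, 0.0, 0.0]
force: [-0.1, 0.2, 0.3]
gripper_width: 0.003
finger_force: 0.0
```

```bash
python3 -c "
from look import *
s,a=look(1.35,1.8); look(1.35,1.8,'side')"
```

```text
t 19.52 pos [457.3  77.8 266.3] F [-0.1  0.2  0.3] door 1.550 (129/53) gap_in 20.6 r 212 gap_blue -156.9
t 19.57 pos [457.3  77.8 266.4] F [0.2 0.2 0.7] door 1.564 (52/27) gap_in 23.6 r 210 gap_blue -159.9
```

Call:
send_rows([
  {"fingers":-1,"dx":0,"dy":0,"dz":0,"ax":0,"ay":0,"az":0},
  {"fingers":-1,"dx":0,"dy":0,"dz":0,"ax":0,"ay":0,"az":0},
  {"fingers":-1,"dx":0,"dy":0,"dz":0,"ax":0,"ay":0,"az":0},
  {"fingers":-1,"dx":0,"dy":0,"dz":0,"ax":0,"ay":0,"az":0},
  {"fingers":-1,"dx":0,"dy":0,"dz":0,"ax":0,"ay":0,"az":0},
  {"fingers":-1,"dx":0,"dy":0,"dz":0,"ax":0,"ay":0,"az":0},
  {"fingers":-1,"dx":0,"dy":0,"dz":0,"ax":0,"ay":0,"az":0},
  {"fingers":-1,"dx":0,"dy":0,"dz":0,"ax":0,"ay":0,"az":0},
  {"fingers":-1,"dx":0,"dy":0,"dz":0,"ax":0,"ay":0,"az":0},
  {"fingers":-1,"dx":0,"dy":0,"dz":0,"ax":0,"ay":0,"az":0},
  {"fingers":-1,"dx":0,"dy":0,"dz":0,"ax":0,"ay":0,"az":0},
  {"fingers":-1,"dx":0,"dy":0,"dz":0,"ax":0,"ay":0,"az":0},
  {"fingers":-1,"dx":0,"dy":0,"dz":0,"ax":0,"ay":0,"az":0},
  {"fingers":-1,"dx":0,"dy":0,"dz":0,"ax":0,"ay":0,"az":0},
  {"fingers":-1,"dx":0,"dy":0,"dz":0,"ax":0,"ay":0,"az":0},
  {"fingers":-1,"dx":0,"dy":0,"dz":0,"ax":0,"ay":0,"az":0},
  {"fingers":-1,"dx":0,"dy":0,"dz":0,"ax":0,"ay":0,"az":0},
  {"fingers":-1,"dx":0,"dy":0,"dz":0,"ax":0,"ay":0,"az":0},
])

```text
time: 21.12
position: [457.3, 77.8, 266.3]
orientation: [0.707, 0.707, 0.0, 0.0]
force: [0.4, 0.1, -0.4]
gripper_width: 0.002
finger_force: 0.0
```

```bash
python3 -c "
from look import *
s,a=look(1.35,1.8); look(1.35,1.8,'side')"
```

```text
t 21.12 pos [457.3  77.8 266.3] F [ 0.4  0.1 -0.4] door 1.598 (120/52) gap_in 30.7 r 205 gap_blue -166.9
t 21.17 pos [457.3  77.8 266.3] F [ 0.1  0.7 -0.1] door 1.616 (51/27) gap_in 34.4 r 203 gap_blue -170.5
```

```bash
python3 -c "
from plan import *
p=(692.1,173.5,-.584)
print(hand(p,1.64,225,35,side=-1), (hand(p,1.64,225,35,side=-1)-[457.3,77.8])/250)"
```

```text
[627.48225821 -48.45141766] [ 0.68072903 -0.50500567]
```

Call:
send_rows([
  {"fingers":-1,"dx":0,"dy":0,"dz":0.08,"ax":0,"ay":0,"az":0},
  {"fingers":-1,"dx":0,"dy":0,"dz":0.2,"ax":0,"ay":0,"az":0},
  {"fingers":-1,"dx":0,"dy":0,"dz":0.32,"ax":0,"ay":0,"az":0},
  {"fingers":-1,"dx":0.05,"dy":-0.04,"dz":0.37,"ax":0,"ay":0,"az":0},
  {"fingers":-1,"dx":0.13,"dy":-0.1,"dz":0.37,"ax":0,"ay":0,"az":0},
  {"fingers":-1,"dx":0.22,"dy":-0.16,"dz":0.37,"ax":0,"ay":0,"az":0},
  {"fingers":-1,"dx":0.31,"dy":-0.23,"dz":0.37,"ax":0,"ay":0,"az":0},
  {"fingers":-1,"dx":0.4,"dy":-0.3,"dz":0.37,"ax":0,"ay":0,"az":0},
  {"fingers":-1,"dx":0.49,"dy":-0.36,"dz":0.37,"ax":0,"ay":0,"az":0},
  {"fingers":-1,"dx":0.58,"dy":-0.43,"dz":0.37,"ax":0,"ay":0,"az":0},
  {"fingers":-1,"dx":0.65,"dy":-0.48,"dz":0.37,"ax":0,"ay":0,"az":0},
  {"fingers":-1,"dx":0.68,"dy":-0.5,"dz":0.37,"ax":0,"ay":0,"az":0},
  {"fingers":-1,"dx":0.68,"dy":-0.5,"dz":0.37,"ax":0,"ay":0,"az":0},
])

```text
time: 22.3
position: [628.1, -48.7, 357.8]
orientation: [0.708, 0.706, -0.001, -0.0]
force: [-0.2, -0.6, -0.3]
gripper_width: -0.002
finger_force: 0.0
```

```bash
python3 - <<'E'
from look import *
s,a=look(1.4,1.85); look(1.4,1.85,'side')
v=np.hstack([cv2.resize(cv2.imread("pics/last_scene.png")[60:260,200:400],(400,400)),cv2.resize(cv2.imread("pics/last_side.png")[184:384,170:370],(400,400))]); cv2.imwrite("pics/g.png",v)
E
```

```text
t 22.30 pos [628.1 -48.7 357.8] F [-0.2 -0.6 -0.3] door 1.634 (104/42) gap_in -173.1 r 225 gap_blue 37.0
t 22.35 pos [627.1 -47.2 358.2] F [-0.4  0.1  0.1] door 1.622 (63/32) gap_in -174.2 r 223 gap_blue 38.1
```

View pics/g.png

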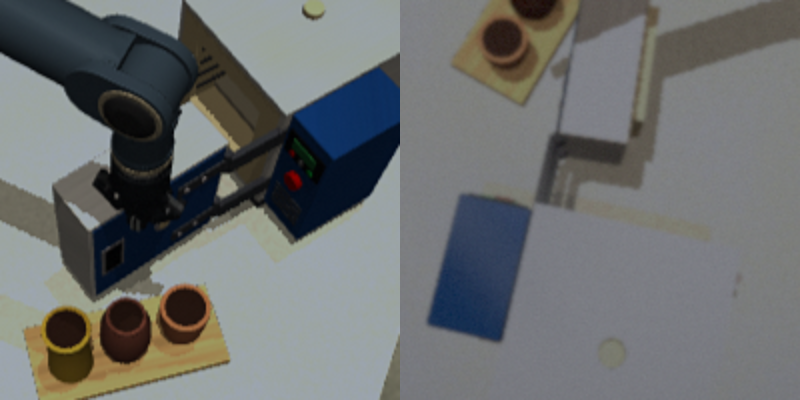

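Call:
send_rows([
  {"fingers":-1,"dx":0,"dy":0,"dz":-0.06,"ax":0,"ay":0,"az":0},
  {"fingers":-1,"dx":0,"dy":0,"dz":-0.16,"ax":0,"ay":0,"az":0},
  {"fingers":-1,"dx":0,"dy":0,"dz":-0.26,"ax":0,"ay":0,"az":0},
  {"fingers":-1,"dx":0,"dy":0,"dz":-0.34,"ax":0,"ay":0,"az":0},
  {"fingers":-1,"dx":-0.01,"dy":0.01,"dz":-0.37,"ax":0,"ay":0,"az":0},
  {"fingers":-1,"dx":-0.02,"dy":0.015,"dz":-0.37,"ax":0,"ay":0,"az":0},
  {"fingers":-1,"dx":-0.03,"dy":0.02,"dz":-0.37,"ax":0,"ay":0,"az":0},
  {"fingers":-1,"dx":-0.04,"dy":0.02,"dz":-0.37,"ax":0,"ay":0,"az":0},
  {"fingers":-1,"dx":-0.05,"dy":0.03,"dz":-0.37,"ax":0,"ay":0,"az":0},
  {"fingers":-1,"dx":-0.05,"dy":0.03,"dz":-0.37,"ax":0,"ay":0,"az":0},
])

```text
time: 23.23
position: [614.8, -39.1, 267.9]
orientation: [0.707, 0.707, 0.001, 0.001]
force: [-0.1, -0.2, 0.0]
gripper_width: -0.001
finger_force: 0.0
```

```bash
python3 - <<'E'
from look import *
s,a=look(1.4,1.85,'side'); 
# refine yaw+angle jointly with side image (and earlier scene for kiln)
S=[("scene",cv2.imread("pics/scene2.png")),("side",cv2.imread("pics/last_side.png"))]
def f(p): return -sum(score(n,i,p,KILN[:1],"k")+score(n,i,p,KILN[3:4],"k") for n,i in S)-2*score("side",S[1][1],p,DOOR,"d")
for x0 in ([692.1,173.5,-.584,a],[690,176,-.57,a-.01]):
    x0=np.array(x0); r=minimize(f,x0,method="Nelder-Mead",options=dict(maxiter=150,initial_simplex=x0+np.vstack([np.zeros(4),np.diag([2,2,.012,.012])])))
    print(r.x.round(3),r.fun)
E
```

```text
t 23.23 pos [614.8 -39.1 267.9] F [-0.1 -0.2  0. ] door 1.628 (63/31) gap_in -158.1 r 223 gap_blue 22.0
[ 6.92696e+02  1.73769e+02 -5.85000e-01  1.63300e+00] -611.9022216796875
[ 6.92712e+02  1.73936e+02 -5.85000e-01  1.63300e+00] -611.96875
```

Call:
send_rows([
  {"fingers":-1,"dx":-0.006,"dy":0.003,"dz":0,"ax":0,"ay":0,"az":0},
  {"fingers":-1,"dx":-0.012,"dy":0.007,"dz":0,"ax":0,"ay":0,"az":0},
  {"fingers":-1,"dx":-0.018,"dy":0.01,"dz":0,"ax":0,"ay":0,"az":0},
  {"fingers":-1,"dx":-0.024,"dy":0.014,"dz":0,"ax":0,"ay":0,"az":0},
  {"fingers":-1,"dx":-0.03,"dy":0.017,"dz":0,"ax":0,"ay":0,"az":0},
  {"fingers":-1,"dx":-0.036,"dy":0.021,"dz":0,"ax":0,"ay":0,"az":0},
  {"fingers":-1,"dx":-0.041,"dy":0.024,"dz":0,"ax":0,"ay":0,"az":0},
  {"fingers":-1,"dx":-0.046,"dy":0.027,"dz":0,"ax":0,"ay":0,"az":0},
  {"fingers":-1,"dx":-0.05,"dy":0.029,"dz":0,"ax":0,"ay":0,"az":0},
  {"fingers":-1,"dx":-0.053,"dy":0.031,"dz":0,"ax":0,"ay":0,"az":0},
  {"fingers":-1,"dx":-0.055,"dy":0.032,"dz":0,"ax":0,"ay":0,"az":0},
  {"fingers":-1,"dx":-0.057,"dy":0.033,"dz":0,"ax":0,"ay":0,"az":0},
  {"fingers":-1,"dx":-0.059,"dy":0.034,"dz":0,"ax":0,"ay":0,"az":0},
  {"fingers":-1,"dx":-0.061,"dy":0.035,"dz":0,"ax":0,"ay":0,"az":0},
  {"fingers":-1,"dx":-0.063,"dy":0.036,"dz":0,"ax":0,"ay":0,"az":0},
  {"fingers":-1,"dx":-0.064,"dy":0.037,"dz":0,"ax":0,"ay":0,"az":0},
  {"fingers":-1,"dx":-0.065,"dy":0.038,"dz":0,"ax":0,"ay":0,"az":0},
  {"fingers":-1,"dx":-0.066,"dy":0.039,"dz":0,"ax":0,"ay":0,"az":0},
])

```text
time: 24.78
position: [598.2, -29.9, 266.3]
orientation: [0.707, 0.707, 0.0, 0.0]
force: [0.0, -1.1, 0.2]
gripper_width: -0.002
finger_force: 0.0
```

```bash
sed -i 's/^P=.*/P=(692.7,173.8,-.585)/' look.py; python3 - <<'E'
from look import *
s,a=look(1.4,1.85,'side')
for q in np.arange(1.65,1.53,-.01): print(round(q,2),((hand(P,q,225,side=-1)-s["position"][:2])/250).round(3))
E
```

```text
t 24.78 pos [598.2 -29.9 266.3] F [ 0.  -1.1  0.2] door 1.628 (57/30) gap_in -139.1 r 224 gap_blue 2.9
1.65 [ 0.005 -0.007]
1.64 [-0.003 -0.004]
1.63 [-0.011  0.   ]
1.62 [-0.019  0.004]
1.61 [-0.027  0.008]
1.6 [-0.035  0.012]
1.59 [-0.043  0.016]
1.58 [-0.051  0.021]
1.57 [-0.059  0.025]
1.56 [-0.067  0.029]
1.55 [-0.075  0.034]
1.54 [-0.083  0.038]
```

Call:
send_rows([
  {"fingers":-1,"dx":-0.001,"dy":0,"dz":0,"ax":0,"ay":0,"az":0},
  {"fingers":-1,"dx":-0.002,"dy":0.001,"dz":0,"ax":0,"ay":0,"az":0},
  {"fingers":-1,"dx":-0.003,"dy":0.001,"dz":0,"ax":0,"ay":0,"az":0},
  {"fingers":-1,"dx":-0.004,"dy":0.002,"dz":0,"ax":0,"ay":0,"az":0},
  {"fingers":-1,"dx":-0.005,"dy":0.002,"dz":0,"ax":0,"ay":0,"az":0},
  {"fingers":-1,"dx":-0.006,"dy":0.003,"dz":0,"ax":0,"ay":0,"az":0},
  {"fingers":-1,"dx":-0.007,"dy":0.003,"dz":0,"ax":0,"ay":0,"az":0},
  {"fingers":-1,"dx":-0.008,"dy":0.004,"dz":0,"ax":0,"ay":0,"az":0},
  {"fingers":-1,"dx":-0.01,"dy":0.004,"dz":0,"ax":0,"ay":0,"az":0},
  {"fingers":-1,"dx":-0.012,"dy":0.005,"dz":0,"ax":0,"ay":0,"az":0},
  {"fingers":-1,"dx":-0.014,"dy":0.006,"dz":0,"ax":0,"ay":0,"az":0},
  {"fingers":-1,"dx":-0.016,"dy":0.007,"dz":0,"ax":0,"ay":0,"az":0},
  {"fingers":-1,"dx":-0.018,"dy":0.008,"dz":0,"ax":0,"ay":0,"az":0},
  {"fingers":-1,"dx":-0.02,"dy":0.009,"dz":0,"ax":0,"ay":0,"az":0},
  {"fingers":-1,"dx":-0.022,"dy":0.01,"dz":0,"ax":0,"ay":0,"az":0},
  {"fingers":-1,"dx":-0.024,"dy":0.011,"dz":0,"ax":0,"ay":0,"az":0},
  {"fingers":-1,"dx":-0.026,"dy":0.012,"dz":0,"ax":0,"ay":0,"az":0},
  {"fingers":-1,"dx":-0.028,"dy":0.013,"dz":0,"ax":0,"ay":0,"az":0},
])

```text
time: 26.33
position: [591.2, -26.7, 266.3]
orientation: [0.707, 0.707, 0.0, -0.0]
force: [-0.5, -0.3, 0.8]
gripper_width: -0.007
finger_force: 0.0
```

```bash
python3 - <<'E'
from look import *
s,a=look(1.4,1.85,'side')
for q in np.arange(1.62,1.55,-.01): print(round(q,2),((hand(P,q,225,side=-1)-s["position"][:2])/250).round(3))
E
```

```text
t 26.33 pos [591.2 -26.7 266.3] F [-0.5 -0.3  0.8] door 1.600 (61/31) gap_in -137.6 r 224 gap_blue 1.4
1.62 [ 0.009 -0.009]
1.61 [ 0.001 -0.005]
1.6 [-0.007 -0.001]
1.59 [-0.015  0.003]
1.58 [-0.023  0.007]
1.57 [-0.031  0.012]
1.56 [-0.039  0.016]
1.55 [-0.047  0.021]
```

Call:
send_rows([
  {"fingers":-1,"dx":0.01,"dy":-0.005,"dz":0,"ax":0,"ay":0,"az":0},
  {"fingers":-1,"dx":0.03,"dy":-0.015,"dz":0,"ax":0,"ay":0,"az":0},
  {"fingers":-1,"dx":0.04,"dy":-0.02,"dz":0,"ax":0,"ay":0,"az":0},
  {"fingers":-1,"dx":0.04,"dy":-0.02,"dz":0,"ax":0,"ay":0,"az":0},
  {"fingers":-1,"dx":0.04,"dy":-0.02,"dz":0,"ax":0,"ay":0,"az":0},
  {"fingers":-1,"dx":0.04,"dy":-0.02,"dz":0,"ax":0,"ay":0,"az":0},
  {"fingers":-1,"dx":0.04,"dy":-0.02,"dz":0,"ax":0,"ay":0,"az":0},
  {"fingers":-1,"dx":0.04,"dy":-0.02,"dz":0,"ax":0,"ay":0,"az":0},
  {"fingers":-1,"dx":0.04,"dy":-0.02,"dz":0,"ax":0,"ay":0,"az":0},
  {"fingers":-1,"dx":0.04,"dy":-0.02,"dz":0,"ax":0,"ay":0,"az":0},
  {"fingers":-1,"dx":0.04,"dy":-0.02,"dz":0,"ax":0,"ay":0,"az":0},
  {"fingers":-1,"dx":0.04,"dy":-0.02,"dz":0,"ax":0,"ay":0,"az":0},
])

```text
time: 27.38
position: [601.2, -31.7, 266.4]
orientation: [0.707, 0.707, 0.0, 0.0]
force: [0.4, 0.3, -0.0]
gripper_width: -0.001
finger_force: 0.0
```

```bash
python3 - <<'E'
from look import *
s,a=look(1.4,1.85,'side')
E
```

```text
t 27.38 pos [601.2 -31.7 266.4] F [ 0.4  0.3 -0. ] door 1.570 (66/32) gap_in -155.6 r 222 gap_blue 19.2
```

Call:
send_rows([
  {"fingers":-1,"dx":0,"dy":0,"dz":0.08,"ax":0,"ay":0,"az":0},
  {"fingers":-1,"dx":0,"dy":0,"dz":0.2,"ax":0,"ay":0,"az":0},
  {"fingers":-1,"dx":0,"dy":0,"dz":0.32,"ax":0,"ay":0,"az":0},
  {"fingers":-1,"dx":-0.05,"dy":0.04,"dz":0.37,"ax":0,"ay":0,"az":0},
  {"fingers":-1,"dx":-0.12,"dy":0.1,"dz":0.37,"ax":0,"ay":0,"az":0},
  {"fingers":-1,"dx":-0.2,"dy":0.16,"dz":0.37,"ax":0,"ay":0,"az":0},
  {"fingers":-1,"dx":-0.28,"dy":0.23,"dz":0.37,"ax":0,"ay":0,"az":0},
  {"fingers":-1,"dx":-0.36,"dy":0.29,"dz":0.37,"ax":0,"ay":0,"az":0},
  {"fingers":-1,"dx":-0.44,"dy":0.35,"dz":0.37,"ax":0,"ay":0,"az":0},
  {"fingers":-1,"dx":-0.51,"dy":0.4,"dz":0.37,"ax":0,"ay":0,"az":0},
  {"fingers":-1,"dx":-0.56,"dy":0.44,"dz":0.37,"ax":0,"ay":0,"az":0},
  {"fingers":-1,"dx":-0.58,"dy":0.46,"dz":0.37,"ax":0,"ay":0,"az":0},
  {"fingers":-1,"dx":-0.58,"dy":0.46,"dz":0.37,"ax":0,"ay":0,"az":0},
  {"fingers":-1,"dx":-0.58,"dy":0.46,"dz":0.37,"ax":0,"ay":0,"az":0},
])

```text
time: 28.6
position: [456.8, 82.9, 359.0]
orientation: [0.707, 0.707, 0.0, 0.0]
force: [-0.4, 0.8, -0.2]
gripper_width: 0.001
finger_force: 0.0
```

```bash
python3 - <<'E'
from look import *
look(1.4,1.85,'side'); look(1.4,1.85)
S=[(n,cv2.imread("pics/last_%s.png"%n)) for n in ("scene","side")]
S[0:0]=[]
def f(p): return -sum(score(n,i,p,KILN[:1],"k")+score(n,i,p,KILN[3:4],"k")+2*score(n,i,p,DOOR,"d") for n,i in S)
x0=np.array([692.7,173.8,-.585,1.55]); r=minimize(f,x0,method="Nelder-Mead",options=dict(maxiter=150,initial_simplex=x0+np.vstack([np.zeros(4),np.diag([2,2,.012,.012])])))
print(r.x.round(3),r.fun)
E
```

```text
t 28.60 pos [456.8  82.9 359. ] F [-0.4  0.8 -0.2] door 1.554 (53/25) gap_in 24.8 r 208 gap_blue -161.2
t 28.65 pos [457.   82.5 358.9] F [-0.4  0.   0.4] door 1.540 (132/49) gap_in 21.5 r 211 gap_blue -157.8
[ 6.93602e+02  1.74038e+02 -5.82000e-01  1.54100e+00] -855.7278442382812
```

Call:
send_rows([
  {"fingers":-1,"dx":0,"dy":0,"dz":-0.06,"ax":0,"ay":0,"az":0},
  {"fingers":-1,"dx":0,"dy":0,"dz":-0.16,"ax":0,"ay":0,"az":0},
  {"fingers":-1,"dx":0,"dy":0,"dz":-0.26,"ax":0,"ay":0,"az":0},
  {"fingers":-1,"dx":0,"dy":0,"dz":-0.34,"ax":0,"ay":0,"az":0},
  {"fingers":-1,"dx":0,"dy":-0.01,"dz":-0.37,"ax":0,"ay":0,"az":0},
  {"fingers":-1,"dx":0,"dy":-0.02,"dz":-0.37,"ax":0,"ay":0,"az":0},
  {"fingers":-1,"dx":0,"dy":-0.04,"dz":-0.37,"ax":0,"ay":0,"az":0},
  {"fingers":-1,"dx":0.005,"dy":-0.06,"dz":-0.37,"ax":0,"ay":0,"az":0},
  {"fingers":-1,"dx":0.01,"dy":-0.07,"dz":-0.37,"ax":0,"ay":0,"az":0},
  {"fingers":-1,"dx":0.01,"dy":-0.07,"dz":-0.37,"ax":0,"ay":0,"az":0},
  {"fingers":-1,"dx":0.01,"dy":-0.07,"dz":-0.37,"ax":0,"ay":0,"az":0},
])

```text
time: 29.62
position: [459.3, 65.6, 267.1]
orientation: [0.707, 0.707, 0.001, 0.0]
force: [0.1, -0.5, -0.0]
gripper_width: -0.001
finger_force: 0.0
```

```bash
python3 - <<'E'
from look import *
s,a=look(1.4,1.85,'side'); look(1.4,1.85)
for q in np.arange(1.50,1.58,.01): print(round(q,2),((hand(P,q,225)-s["position"][:2])/250).round(3))
E
```

```text
t 29.62 pos [459.3  65.6 267.1] F [ 0.1 -0.5 -0. ] door 1.540 (53/25) gap_in 9.9 r 223 gap_blue -146.2
t 29.67 pos [459.1  65.9 266.9] F [-0.7  0.1 -0.8] door 1.520 (140/50) gap_in 5.7 r 226 gap_blue -142.1
1.5 [0.01  0.008]
1.51 [ 0.014 -0.001]
1.52 [ 0.019 -0.011]
1.53 [ 0.023 -0.02 ]
1.54 [ 0.028 -0.029]
1.55 [ 0.033 -0.038]
1.56 [ 0.037 -0.047]
1.57 [ 0.042 -0.056]
1.58 [ 0.047 -0.065]
```

Call:
send_rows([
  {"fingers":-1,"dx":0.002,"dy":-0.001,"dz":0,"ax":0,"ay":0,"az":0},
  {"fingers":-1,"dx":0.003,"dy":-0.002,"dz":0,"ax":0,"ay":0,"az":0},
  {"fingers":-1,"dx":0.005,"dy":-0.003,"dz":0,"ax":0,"ay":0,"az":0},
  {"fingers":-1,"dx":0.006,"dy":-0.004,"dz":0,"ax":0,"ay":0,"az":0},
  {"fingers":-1,"dx":0.008,"dy":-0.005,"dz":0,"ax":0,"ay":0,"az":0},
  {"fingers":-1,"dx":0.009,"dy":-0.006,"dz":0,"ax":0,"ay":0,"az":0},
  {"fingers":-1,"dx":0.011,"dy":-0.007,"dz":0,"ax":0,"ay":0,"az":0},
  {"fingers":-1,"dx":0.012,"dy":-0.008,"dz":0,"ax":0,"ay":0,"az":0},
  {"fingers":-1,"dx":0.013,"dy":-0.009,"dz":0,"ax":0,"ay":0,"az":0},
  {"fingers":-1,"dx":0.014,"dy":-0.01,"dz":0,"ax":0,"ay":0,"az":0},
  {"fingers":-1,"dx":0.015,"dy":-0.011,"dz":0,"ax":0,"ay":0,"az":0},
  {"fingers":-1,"dx":0.016,"dy":-0.012,"dz":0,"ax":0,"ay":0,"az":0},
  {"fingers":-1,"dx":0.017,"dy":-0.013,"dz":0,"ax":0,"ay":0,"az":0},
  {"fingers":-1,"dx":0.018,"dy":-0.014,"dz":0,"ax":0,"ay":0,"az":0},
  {"fingers":-1,"dx":0.019,"dy":-0.015,"dz":0,"ax":0,"ay":0,"az":0},
  {"fingers":-1,"dx":0.02,"dy":-0.016,"dz":0,"ax":0,"ay":0,"az":0},
  {"fingers":-1,"dx":0.021,"dy":-0.017,"dz":0,"ax":0,"ay":0,"az":0},
  {"fingers":-1,"dx":0.022,"dy":-0.018,"dz":0,"ax":0,"ay":0,"az":0},
])

```text
time: 31.22
position: [464.3, 61.2, 266.3]
orientation: [0.707, 0.707, 0.0, 0.0]
force: [-0.5, -0.8, -0.9]
gripper_width: -0.0
finger_force: 0.0
```

```bash
python3 - <<'E'
from look import *
s,a=look(1.4,1.85,'side'); look(1.4,1.85)
for q in np.arange(1.50,1.58,.01): print(round(q,2),((hand(P,q,225)-s["position"][:2])/250).round(3))
E
```

```text
t 31.22 pos [464.3  61.2 266.3] F [-0.5 -0.8 -0.9] door 1.528 (53/25) gap_in 0.5 r 225 gap_blue -136.9
t 31.27 pos [464.4  61.2 266.3] F [-0.  -0.8 -0.1] door 1.538 (137/50) gap_in 2.7 r 224 gap_blue -139.1
1.5 [-0.01   0.025]
1.51 [-0.006  0.016]
1.52 [-0.001  0.007]
1.53 [ 0.003 -0.002]
1.54 [ 0.008 -0.011]
1.55 [ 0.012 -0.02 ]
1.56 [ 0.017 -0.029]
1.57 [ 0.022 -0.038]
1.58 [ 0.027 -0.047]
```

Call:
send_rows([
  {"fingers":-1,"dx":0.001,"dy":-0.001,"dz":0,"ax":0,"ay":0,"az":0},
  {"fingers":-1,"dx":0.002,"dy":-0.002,"dz":0,"ax":0,"ay":0,"az":0},
  {"fingers":-1,"dx":0.002,"dy":-0.004,"dz":0,"ax":0,"ay":0,"az":0},
  {"fingers":-1,"dx":0.003,"dy":-0.005,"dz":0,"ax":0,"ay":0,"az":0},
  {"fingers":-1,"dx":0.004,"dy":-0.006,"dz":0,"ax":0,"ay":0,"az":0},
  {"fingers":-1,"dx":0.005,"dy":-0.008,"dz":0,"ax":0,"ay":0,"az":0},
  {"fingers":-1,"dx":0.005,"dy":-0.009,"dz":0,"ax":0,"ay":0,"az":0},
  {"fingers":-1,"dx":0.006,"dy":-0.011,"dz":0,"ax":0,"ay":0,"az":0},
  {"fingers":-1,"dx":0.007,"dy":-0.012,"dz":0,"ax":0,"ay":0,"az":0},
  {"fingers":-1,"dx":0.008,"dy":-0.013,"dz":0,"ax":0,"ay":0,"az":0},
  {"fingers":-1,"dx":0.008,"dy":-0.015,"dz":0,"ax":0,"ay":0,"az":0},
  {"fingers":-1,"dx":0.009,"dy":-0.016,"dz":0,"ax":0,"ay":0,"az":0},
])

```text
time: 32.32
position: [466.5, 57.2, 266.3]
orientation: [0.707, 0.707, -0.0, 0.0]
force: [-0.7, -0.6, -0.3]
gripper_width: -0.001
finger_force: 0.0
```

```bash
python3 - <<'E'
from look import *
s,a=look(1.4,1.85,'side'); look(1.4,1.85)
E
```

```text
t 32.32 pos [466.5  57.2 266.3] F [-0.7 -0.6 -0.3] door 1.556 (54/26) gap_in 2.7 r 224 gap_blue -139.1
t 32.37 pos [466.6  57.2 266.3] F [ 0.2  0.1 -0. ] door 1.558 (132/50) gap_in 3.1 r 224 gap_blue -139.5
```

Call:
send_rows([
  {"fingers":-1,"dx":-0.02,"dy":0.02,"dz":0,"ax":0,"ay":0,"az":0},
  {"fingers":-1,"dx":-0.04,"dy":0.06,"dz":0.02,"ax":0,"ay":0,"az":0},
  {"fingers":-1,"dx":-0.04,"dy":0.1,"dz":0.1,"ax":0,"ay":0,"az":0},
  {"fingers":-1,"dx":-0.04,"dy":0.14,"dz":0.2,"ax":0,"ay":0,"az":0},
  {"fingers":-1,"dx":-0.04,"dy":0.18,"dz":0.3,"ax":0,"ay":0,"az":0},
  {"fingers":-1,"dx":-0.04,"dy":0.2,"dz":0.36,"ax":0,"ay":0,"az":0},
  {"fingers":-1,"dx":-0.04,"dy":0.2,"dz":0.36,"ax":0,"ay":0,"az":0},
  {"fingers":-1,"dx":-0.04,"dy":0.2,"dz":0.36,"ax":0,"ay":0,"az":0},
  {"fingers":-1,"dx":-0.04,"dy":0.2,"dz":0.36,"ax":0,"ay":0,"az":0},
  {"fingers":-1,"dx":-0.04,"dy":0.2,"dz":0.36,"ax":0,"ay":0,"az":0},
  {"fingers":-1,"dx":-0.04,"dy":0.2,"dz":0.36,"ax":0,"ay":0,"az":0},
  {"fingers":-1,"dx":-0.04,"dy":0.2,"dz":0.36,"ax":0,"ay":0,"az":0},
  {"fingers":-1,"dx":-0.04,"dy":0.2,"dz":0.36,"ax":0,"ay":0,"az":0},
  {"fingers":-1,"dx":-0.04,"dy":0.2,"dz":0.36,"ax":0,"ay":0,"az":0},
  {"fingers":-1,"dx":-0.04,"dy":0.2,"dz":0.36,"ax":0,"ay":0,"az":0},
  {"fingers":-1,"dx":-0.04,"dy":0.2,"dz":0.36,"ax":0,"ay":0,"az":0},
  {"fingers":-1,"dx":-0.04,"dy":0.2,"dz":0.36,"ax":0,"ay":0,"az":0},
  {"fingers":-1,"dx":-0.04,"dy":0.2,"dz":0.36,"ax":0,"ay":0,"az":0},
])

```text
time: 33.92
position: [456.5, 107.3, 356.4]
orientation: [0.707, 0.707, 0.0, 0.0]
force: [-0.7, -1.0, 0.1]
gripper_width: -0.002
finger_force: 0.0
```

```bash
python3 - <<'E'
from look import *
s,a=look(1.4,1.85,'side'); look(1.4,1.85)
E
```

```text
t 33.92 pos [456.5 107.3 356.4] F [-0.7 -1.   0.1] door 1.574 (52/26) gap_in 42.6 r 185 gap_blue -178.9
t 33.97 pos [456.5 107.3 356.4] F [-0.1  0.6 -0.5] door 1.562 (128/49) gap_in 40.4 r 187 gap_blue -176.7
```

The door stands near 1.57. I'll wait to confirm it is at rest.

Call:
send_rows([
  {"fingers":-1,"dx":0,"dy":0,"dz":0,"ax":0,"ay":0,"az":0},
  {"fingers":-1,"dx":0,"dy":0,"dz":0,"ax":0,"ay":0,"az":0},
  {"fingers":-1,"dx":0,"dy":0,"dz":0,"ax":0,"ay":0,"az":0},
  {"fingers":-1,"dx":0,"dy":0,"dz":0,"ax":0,"ay":0,"az":0},
  {"fingers":-1,"dx":0,"dy":0,"dz":0,"ax":0,"ay":0,"az":0},
  {"fingers":-1,"dx":0,"dy":0,"dz":0,"ax":0,"ay":0,"az":0},
  {"fingers":-1,"dx":0,"dy":0,"dz":0,"ax":0,"ay":0,"az":0},
  {"fingers":-1,"dx":0,"dy":0,"dz":0,"ax":0,"ay":0,"az":0},
  {"fingers":-1,"dx":0,"dy":0,"dz":0,"ax":0,"ay":0,"az":0},
  {"fingers":-1,"dx":0,"dy":0,"dz":0,"ax":0,"ay":0,"az":0},
  {"fingers":-1,"dx":0,"dy":0,"dz":0,"ax":0,"ay":0,"az":0},
  {"fingers":-1,"dx":0,"dy":0,"dz":0,"ax":0,"ay":0,"az":0},
  {"fingers":-1,"dx":0,"dy":0,"dz":0,"ax":0,"ay":0,"az":0},
  {"fingers":-1,"dx":0,"dy":0,"dz":0,"ax":0,"ay":0,"az":0},
  {"fingers":-1,"dx":0,"dy":0,"dz":0,"ax":0,"ay":0,"az":0},
  {"fingers":-1,"dx":0,"dy":0,"dz":0,"ax":0,"ay":0,"az":0},
  {"fingers":-1,"dx":0,"dy":0,"dz":0,"ax":0,"ay":0,"az":0},
  {"fingers":-1,"dx":0,"dy":0,"dz":0,"ax":0,"ay":0,"az":0},
  {"fingers":-1,"dx":0,"dy":0,"dz":0,"ax":0,"ay":0,"az":0},
  {"fingers":-1,"dx":0,"dy":0,"dz":0,"ax":0,"ay":0,"az":0},
])

```text
time: 35.68
position: [456.5, 107.3, 356.3]
orientation: [0.707, 0.707, 0.0, 0.0]
force: [-0.3, 0.1, 0.0]
gripper_width: 0.001
finger_force: 0.0
```

```bash
python3 - <<'E'
from look import *
s,a=look(1.4,1.85,'side'); look(1.4,1.85)
S=[(n,cv2.imread("pics/last_%s.png"%n)) for n in ("scene","side")]
def f(p): return -sum(score(n,i,p,KILN[:1],"k")+score(n,i,p,KILN[3:4],"k")+2*score(n,i,p,DOOR,"d") for n,i in S)
for x0 in ([692.7,173.8,-.585,1.57],[691,175,-.575,1.56]):
  x0=np.array(x0); r=minimize(f,x0,method="Nelder-Mead",options=dict(maxiter=150,initial_simplex=x0+np.vstack([np.zeros(4),np.diag([2,2,.012,.012])])))
  print(r.x.round(3),r.fun)
v=np.hstack([cv2.resize(S[0][1][60:260,200:400],(400,400)),cv2.resize(S[1][1][184:384,170:370],(400,400))]); cv2.imwrite("pics/k.png",v)
E
```

```text
t 35.68 pos [456.5 107.3 356.3] F [-0.3  0.1  0. ] door 1.578 (52/26) gap_in 43.4 r 185 gap_blue -179.7
t 35.73 pos [456.5 107.3 356.3] F [ 0.1 -0.2  0. ] door 1.562 (128/48) gap_in 40.4 r 187 gap_blue -176.7
[ 6.93955e+02  1.73913e+02 -5.81000e-01  1.56700e+00] -849.9378662109375
[ 6.94082e+02  1.74366e+02 -5.78000e-01  1.56700e+00] -850.0855102539062
```

View pics/k.png

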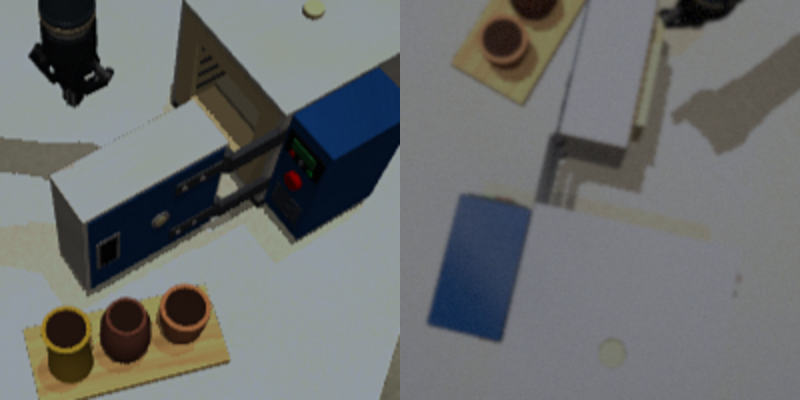

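The door is at rest at about 1.567 rad, the pots haven't moved, and the hand is clear. I'll wait about three more seconds, then hand in.

Call:
send_rows([
  {"fingers":-1,"dx":0,"dy":0,"dz":0,"ax":0,"ay":0,"az":0},
  {"fingers":-1,"dx":0,"dy":0,"dz":0,"ax":0,"ay":0,"az":0},
  {"fingers":-1,"dx":0,"dy":0,"dz":0,"ax":0,"ay":0,"az":0},
  {"fingers":-1,"dx":0,"dy":0,"dz":0,"ax":0,"ay":0,"az":0},
  {"fingers":-1,"dx":0,"dy":0,"dz":0,"ax":0,"ay":0,"az":0},
  {"fingers":-1,"dx":0,"dy":0,"dz":0,"ax":0,"ay":0,"az":0},
  {"fingers":-1,"dx":0,"dy":0,"dz":0,"ax":0,"ay":0,"az":0},
  {"fingers":-1,"dx":0,"dy":0,"dz":0,"ax":0,"ay":0,"az":0},
  {"fingers":-1,"dx":0,"dy":0,"dz":0,"ax":0,"ay":0,"az":0},
  {"fingers":-1,"dx":0,"dy":0,"dz":0,"ax":0,"ay":0,"az":0},
  {"fingers":-1,"dx":0,"dy":0,"dz":0,"ax":0,"ay":0,"az":0},
  {"fingers":-1,"dx":0,"dy":0,"dz":0,"ax":0,"ay":0,"az":0},
  {"fingers":-1,"dx":0,"dy":0,"dz":0,"ax":0,"ay":0,"az":0},
  {"fingers":-1,"dx":0,"dy":0,"dz":0,"ax":0,"ay":0,"az":0},
  {"fingers":-1,"dx":0,"dy":0,"dz":0,"ax":0,"ay":0,"az":0},
  {"fingers":-1,"dx":0,"dy":0,"dz":0,"ax":0,"ay":0,"az":0},
  {"fingers":-1,"dx":0,"dy":0,"dz":0,"ax":0,"ay":0,"az":0},
  {"fingers":-1,"dx":0,"dy":0,"dz":0,"ax":0,"ay":0,"az":0},
  {"fingers":-1,"dx":0,"dy":0,"dz":0,"ax":0,"ay":0,"az":0},
  {"fingers":-1,"dx":0,"dy":0,"dz":0,"ax":0,"ay":0,"az":0},
])

```text
time: 37.45
position: [456.5, 107.3, 356.3]
orientation: [0.707, 0.707, 0.0, -0.0]
force: [-0.1, -0.1, 0.3]
gripper_width: 0.003
finger_force: 0.0
```

Call:
send_rows([
  {"fingers":-1,"dx":0,"dy":0,"dz":0,"ax":0,"ay":0,"az":0},
  {"fingers":-1,"dx":0,"dy":0,"dz":0,"ax":0,"ay":0,"az":0},
  {"fingers":-1,"dx":0,"dy":0,"dz":0,"ax":0,"ay":0,"az":0},
  {"fingers":-1,"dx":0,"dy":0,"dz":0,"ax":0,"ay":0,"az":0},
  {"fingers":-1,"dx":0,"dy":0,"dz":0,"ax":0,"ay":0,"az":0},
  {"fingers":-1,"dx":0,"dy":0,"dz":0,"ax":0,"ay":0,"az":0},
  {"fingers":-1,"dx":0,"dy":0,"dz":0,"ax":0,"ay":0,"az":0},
  {"fingers":-1,"dx":0,"dy":0,"dz":0,"ax":0,"ay":0,"az":0},
  {"fingers":-1,"dx":0,"dy":0,"dz":0,"ax":0,"ay":0,"az":0},
  {"fingers":-1,"dx":0,"dy":0,"dz":0,"ax":0,"ay":0,"az":0},
  {"fingers":-1,"dx":0,"dy":0,"dz":0,"ax":0,"ay":0,"az":0},
  {"fingers":-1,"dx":0,"dy":0,"dz":0,"ax":0,"ay":0,"az":0},
  {"fingers":-1,"dx":0,"dy":0,"dz":0,"ax":0,"ay":0,"az":0},
  {"fingers":-1,"dx":0,"dy":0,"dz":0,"ax":0,"ay":0,"az":0},
  {"fingers":-1,"dx":0,"dy":0,"dz":0,"ax":0,"ay":0,"az":0},
  {"fingers":-1,"dx":0,"dy":0,"dz":0,"ax":0,"ay":0,"az":0},
  {"fingers":-1,"dx":0,"dy":0,"dz":0,"ax":0,"ay":0,"az":0},
  {"fingers":-1,"dx":0,"dy":0,"dz":0,"ax":0,"ay":0,"az":0},
])

```text
time: 38.95
position: [456.5, 107.3, 356.3]
orientation: [0.707, 0.707, 0.0, 0.0]
force: [0.3, 0.2, 0.9]
gripper_width: -0.002
finger_force: 0.0
```

```bash
python3 - <<'E'
from look import *
s,a=look(1.4,1.85,'side'); _,b=look(1.4,1.85)
if abs(a-1.578)<.008 and abs(b-1.562)<.008: print(arm.hand_in())
E
```

```text
t 38.95 pos [456.5 107.3 356.3] F [0.3 0.2 0.9] door 1.576 (52/26) gap_in 43.0 r 185 gap_blue -179.3
t 39.00 pos [456.5 107.3 356.3] F [ 0.1 -0.6  0.2] door 1.562 (128/48) gap_in 40.4 r 187 gap_blue -176.7
the job is handed in; nothing more can be done
None
```

The kiln door stands square to the front at about 1.57 rad and stayed put untouched for over three seconds, the pots looked unmoved, and the job was handed in at 39 s; on the way the door coasted to about 1.63 rad and had to be eased back.

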